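# Load handed L brackets into a clamping fixture and tighten its winged nut

### The job

Load every L bracket lying on the bench into the grey clamping fixture, one to a nest and flat on the bed, leg end towards the stop bar and foot pointing to the fixture's left as seen from the robot; those that lie mirrored must first be turned over. Leave the nut loose until all are in, then turn the four-winged nut clockwise until it is fully tight, so that the clamp rail pushes the brackets home. Leave the other things on the bench where they are.

Things in the scene. Friction and masses are not known exactly. Their poses are not given: they have to be found in the camera images.
- bracket_a: flat aluminium L bracket, 22 mm thick, 0.21 kg, both faces alike. Leg 100 x 24 mm; foot 24 mm wide at one end. Origin: middle of the leg, mid thickness. x along the leg to the foot end (leg -50..50, foot x 26..50, y 12..58 mm), y the way the foot points, z up = right hand up (foot end away from you, foot points left); z down = mirrored, turn it over. May be absent
- bracket_b: another such bracket, same size and axes as bracket_a; z down = it lies mirrored and must be turned over. May be absent
- bracket_c: another such bracket, same size and axes as bracket_a; z down = it lies mirrored and must be turned over. May be absent
- bracket_a_toe (a point): middle of the end face of that bracket's foot, mid thickness (x 38, y 58 mm in the bracket's frame)
- bracket_b_toe (a point): middle of the end face of that bracket's foot, mid thickness (x 38, y 58 mm in the bracket's frame)
- bracket_c_toe (a point): middle of the end face of that bracket's foot, mid thickness (x 38, y 58 mm in the bracket's frame)
- fixture: grey clamping fixture bolted to the bench; origin at bench level, z up, x away from the robot, y left (yaw within 0.1 rad). Bed x -75..85, y -140..160 mm, top 12 mm above the bench, with three nests 92 mm apart along y. Fixed stop bar on the near side: face at x = -50 mm, top at 26 mm. Sliding clamp rail on the far side, top at 27 mm
- hood (a point): top centre of the fixture's green hood: a level plate 58 (x) x 124 (y) mm, 92 to 98 mm above the bench, over the near half of the winged nut (its far edge 12 mm on the robot's side of the nut's axis), on two posts at its near corners
- nest0 (a point): point on the bed, axes as the fixture's. Bracket home: origin 11 mm above it, axes along the fixture's x, y, z (leg end on the stop bar, foot end at the rail, foot to +y). Cheeks 10 mm high at x -50..-20, y -26..-16 and 16..26 mm; blocks 12 mm high at x 27..49, y -28..-16 and 64..76 mm. 4 mm play each side; nut loose: bracket origin may lie at x 0 to 9 mm
- nest1 (a point): the same point of the next nest towards the fixture's +y, made like nest0
- nest2 (a point): the same point of the next nest towards the fixture's +y, made like nest0
- clamp_rail (a joint): travel of the clamp rail towards the stop bar (m): 0 open (face 60 mm beyond the nests' points), about 0.008 closed (52 mm). Driven by the nut, 3.1 mm per rad; it pushes the brackets against the stop bar
- wing_nut (a joint): turn of the four-winged nut (rad), upright axis: 0 loose, grows as it is turned clockwise seen from above, end stop at 2.6 = fully tight. Stays where it is left; turning takes about 0.1 N m
- nut_axis (a point): point on the nut's axis at the top of its wings, 80 mm above the bench. Four upright wings 90 degrees apart, 8 mm thick, 50 to 80 mm above the bench, from the hub (radius 13 mm) to radius 50 mm, on a pedestal 45 mm high. Only wings on the half away from the robot (fixture +x) stand clear of the hood
- nut_wing (a point): top of one of the wings, 40 mm from the nut's axis
- mat: thin black rubber mat fixed on the bench, 170 (x) x 190 (y) x 3 mm, origin under its centre; a clear place for turning parts over, with nothing higher than 30 mm within 200 mm of its centre
- oil_bottle: oil bottle, a bystander: to be left alone
- wrench: wrench, a bystander: to be left alone
- brush: brush, a bystander: to be left alone
- screwdriver: screwdriver, a bystander: to be left alone
- gauge_block: steel gauge block, a bystander: to be left alone
- swarf_cup: steel cup, a bystander: to be left alone
Things that resemble listed ones, but are neither listed nor needed, are in the scene too. What is shaped like the bracket_a but brown is not meant.

How it is judged:
By the outcome, as a careful person would: the job done as asked, in the order asked, and still so for the second after the job is handed in, with the robot touching nothing.
Of bracket_a, bracket_b, bracket_c only 2 to 3 are there at a start; the rules pass over those that are not, and their reading is None.
At some moment in a run one of bracket_a, bracket_b, bracket_c may be knocked a few centimetres aside while the robot is not near it.
Once in a run the grip may slacken for a moment while it holds something.
It also fails if it takes over 210 s, if anything falls off the work surface, if the arm or the gripper's body presses on something with over 40 N, if the wrist force passes 120 N, or if a joint passes its speed limit or range.

### The arm

A 7-joint arm with a two-finger parallel gripper is mounted at the origin on the work surface. World frame = base frame: x ahead of the robot, y to its left, z up, the work surface at z = 0. Lengths are in m, angles in degrees, forces in N, time in s.
With the tool pointing down it reaches from about 0.425 to 0.875 m from the base axis. Payload 8.4 kg.
Tool frame: the origin (TCP) lies midway between the tips of the shut fingers; the grasp point (between the pads) lies 19 mm behind it; z points along the fingers, y is the direction in which the jaws open and shut (so a half turn about z gives the same grasp; the last joint's range is limited). The gripper opens to 85 mm and grips with 20 to 120 N. Pads are 22 mm wide; open, the fingers measure 114 mm over their backs; the gripper's body (76 mm by 85 mm) begins 54 mm behind the grasp point. The pads swing forward as they close: fully open they stand 13 mm farther back than shut.
Start: joints at [-82.46, 19.091, 2.286, 83.961, -0.768, 76.965, -3.352], TCP at [0.149, 0.633, 0.209] pointing down, gripper open.
Joint ranges: [-147.57, 147.57], [-21.85, 119.76], [-74.77, 79.35], [14.55, 137.4], [-85.83, 265.84], [4.83, 119.75], [-152.11, 152.11]. Speed limits (degrees/s): [127.2, 127.2, 159.86, 159.86, 180, 180, 180].

### API

Orientations are given as [roll, pitch, yaw] about the fixed x, y, z axes, in that order (R = Rz(yaw) Ry(pitch) Rx(roll)).
In Python, from rig import observe, camera, camera_model, workorder gives the robot as it stands.
- The arm moves only by the tool jog_arm, never from a script. Its arguments are lists of equal length, an entry for each row: "claw": the opening, from -1 (shut) to 1 (fully open), so that 0 is half open; "xyz": the shift along the tool's x, y, z in units of 40 mm (1.0 is 40 mm), a list of three; "turn": the turn, a rotation vector about the tool's x, y, z in units of 10 degrees (1.0 is 10 degrees), a list of three. A call has 1 to 10 rows; each row shifts and turns the commanded pose from where the row before left it, along the tool's axes as they then stand; what a row does not reach is not made up. A row lasts 1/8 s, in which the tool goes at most 62.5 mm and 10.7 degrees, less where a joint would pass 70% of its speed; a pose out of reach is approached as far as the arm can. A call is refused whole if a number of a shift passes 1 or a number of a turn 1, either way. A call with a gripper value outside its range is refused whole. The fingers move at their own pace and stop on an object; "squeeze" is the grip in N (left out, the last holds). Time passes only in rows, so rows that do not move let the fingers close. It gives the time, the measured TCP pose, the force and the opening at its end, in the units of the state.
- observe(): the state, without advancing time (a new reading comes with each control period).
- camera(name): name is "scene" or "top" or "wrist"; returns the picture (480x640x3 uint8, blue, green, red); there is no depth.
- camera_model(name): a dict with "K" (3x3 intrinsics, pixels), "view" (4x4, takes a point from world to camera coordinates); the wrist camera has in their place "hand_eye" (4x4, takes a point from camera to tool coordinates, whose origin is the TCP and whose axes are the flange's). Camera axes: x right, y down, z forward; pixel columns grow to the right and rows downward; lengths in m; the calibration is good to about 2 mm. A picture is of the moment at which its call begins: read the wrist's pose just before it. camera_model takes no time and is no camera call.
- workorder.finish_job(): hands the job in, once; it reports no verdict.
The state is a dict: "clock": time; "joints": joint angles; "qd": joint speeds; "joint_torque": joint torques, N m; "tcp_pos": TCP position; "tcp_rot": TCP orientation; "wrist_force": force on the tool from outside, world axes, zero at the start; "ft_torque": the same for the moment, N m; "finger_gap": finger opening in m.
Only numpy, scipy, OpenCV 4.12 (cv2) and the standard library are available. Lean on these libraries where they do the work, as an engineer would, in place of code of your own. Each camera call takes 0.05 s, during which the arm holds its last target. There are 200 camera calls.

## Working session

There is one attempt and no reset: what is moved stays moved. The work goes in short steps, Python scripts to look and compute and a tool call to move; the robot and the scene stay as the last step left them, time stands still between calls to the robot, and variables do not carry over. Pictures are saved under pics/ and viewed, about 12 in all and at most 16, crops included, and the job is handed in when it is done.

Besides the shell and the picture viewer there is one more tool, called after "Request:" as name(argument=value, ...) on one line, values as JSON. jog_arm: Moves the arm, as the interface text tells. Its arguments: {"type":"object","properties":{"claw":{"type":"array"},"xyz":{"type":"array"},"turn":{"type":"array"},"squeeze":{"type":"number"}},"required":["claw","xyz","turn"]}

```bash
mkdir -p pics; ls
python3 - <<'E'
from rig import observe,camera,camera_model
import cv2,numpy as np
print(observe())
for n in("scene","top","wrist"):
    m=camera_model(n); print(n,{k:np.round(v,4).tolist() for k,v in m.items()})
for n in("scene","top"):
    cv2.imwrite(f"pics/{n}0.png",camera(n))
E
```

```text
pics
{'clock': 0.0, 'joints': array([-82.46125785,  19.13142533,   2.28640882,  84.01480872,
        -0.76777578,  76.96497643,  -3.35055486]), 'qd': array([ 0.02462932, -0.07586785,  0.01375607,  0.04919072, -0.00562993,
        0.00750327,  0.03076426]), 'joint_torque': array([ 9.13322469e-05, -6.58545399e+01,  1.36551093e+00, -4.05568779e+01,
        1.67522411e-02,  1.22434119e-02,  1.02224226e-05]), 'tcp_pos': array([0.14860897, 0.63224919, 0.20809347]), 'tcp_rot': array([-1.79904306e+02,  7.06630256e-03,  1.66776024e+02]), 'wrist_force': array([ 0.35278461, -0.10280522,  0.1480571 ]), 'ft_torque': array([ 0.00683407, -0.02154441,  0.04148507]), 'finger_gap': 0.08550377195721003}
scene {'K': [[539.9682, 0.0, 324.6268], [0.0, 539.9682, 237.4902], [0.0, 0.0, 1.0]], 'view': [[0.1796, 0.9837, 0.0087, -0.0667], [0.796, -0.1401, -0.5889, -0.3674], [-0.578, 0.1127, -0.8082, 1.7164], [0.0, 0.0, 0.0, 1.0]]}
top {'K': [[624.444, 0.0, 316.5396], [0.0, 624.444, 240.7515], [0.0, 0.0, 1.0]], 'view': [[0.0289, -0.9996, 0.0036, -0.0245], [-0.9903, -0.0291, -0.1362, 0.506], [0.1362, 0.0004, -0.9907, 1.8368], [0.0, 0.0, 0.0, 1.0]]}
wrist {'K': [[359.1671, 0.0, 322.3254], [0.0, 359.1671, 244.0714], [0.0, 0.0, 1.0]], 'hand_eye': [[0.001, -0.9469, -0.3217, 0.0823], [1.0, 0.001, 0.0, -0.0012], [0.0003, -0.3217, 0.9469, -0.1654], [0.0, 0.0, 0.0, 1.0]]}
```

View pics/top0.png

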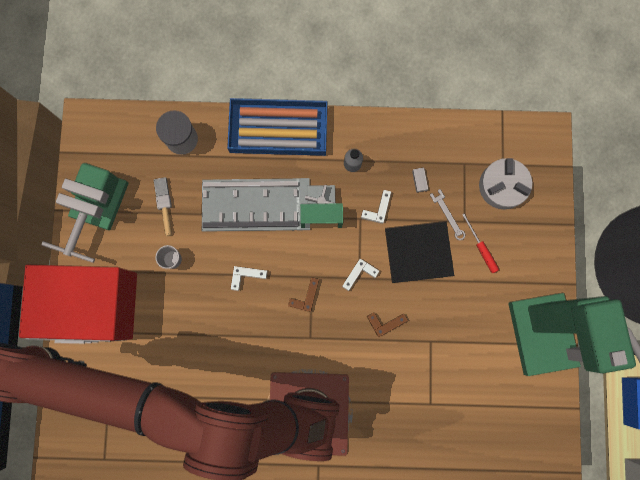

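View pics/scene0.png

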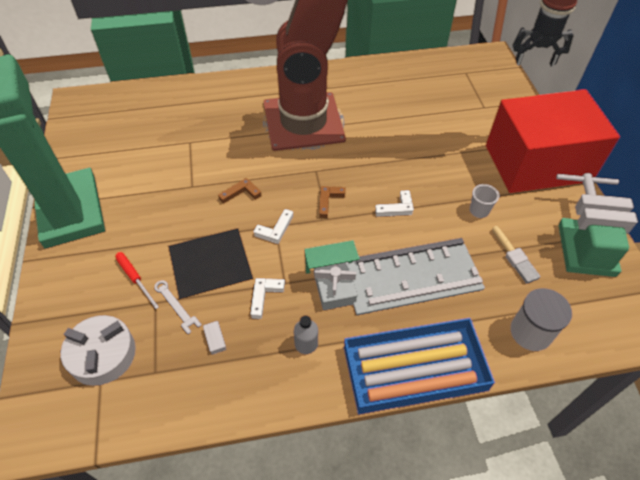

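Top view: three white L brackets, at about px (378,207), (361,273) and (248,275). The first two are mirrored and the third is right-handed. The fixture is at px (203–343, 180–230), with the nut and hood on its right, and the mat is at (420,252). Next I'll enlarge this for measurement.

```bash
cat > h.py <<'E'
import numpy as np,cv2
from rig import observe,camera,camera_model
from scipy.spatial.transform import Rotation as Rn
def ray(name,uv,z,T=None):
    """pixels -> world points on the plane z. T: (pos,rot) of tool for wrist"""
    m=camera_model(name); uv=np.atleast_2d(uv).astype(float)
    d=np.c_[uv,np.ones(len(uv))]@np.linalg.inv(m["K"]).T
    if name=="wrist":
        s=T or (lambda o:(o["tcp_pos"],o["tcp_rot"]))(observe())
        M=np.eye(4); M[:3,:3]=Rn.from_euler("xyz",s[1],degrees=True).as_matrix(); M[:3,3]=s[0]
        C=M@m["hand_eye"]
    else: C=np.linalg.inv(m["view"])
    d=d@C[:3,:3].T; o=C[:3,3]
    return o+d*((z-o[2])/d[:,2])[:,None]
def proj(name,p):
    m=camera_model(name); p=np.atleast_2d(p); q=np.c_[p,np.ones(len(p))]@m["view"].T
    q=q[:,:3]@m["K"].T; return q[:,:2]/q[:,2:]
def crop(img,x,y,w,h,k,fn):
    cv2.imwrite(fn,cv2.resize(img[y:y+h,x:x+w],None,fx=k,fy=k,interpolation=cv2.INTER_CUBIC))
E
python3 - <<'E'
from h import *
im=cv2.imread("pics/top0.png"); crop(im,196,170,200,130,4,"pics/c0.png")
E
```

```text
(no output)
```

View pics/c0.png

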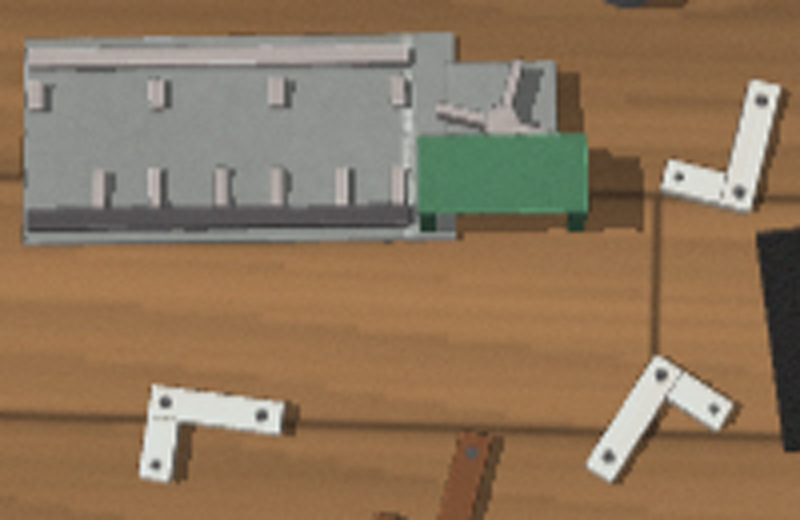

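```bash
cat >> h.py <<'E'
from scipy.optimize import minimize,least_squares
L=np.array([[-50,-12],[50,-12],[50,58],[26,58],[26,12],[-50,12]])/1000
def camfun(name):
    if name!="wrist": return lambda p:proj(name,p)
    o=observe(); m=camera_model(name); M=np.eye(4)
    M[:3,:3]=Rn.from_euler("xyz",o["tcp_rot"],degrees=True).as_matrix(); M[:3,3]=o["tcp_pos"]
    V=np.linalg.inv(M@m["hand_eye"])
    def f(p):
        q=(np.c_[np.atleast_2d(p),np.ones(len(np.atleast_2d(p)))]@V.T)[:,:3]@m["K"].T; return q[:,:2]/q[:,2:]
    return f
def white(im):
    h=im.astype(int); return ((h.min(2)>165)&(h.max(2)-h.min(2)<40)).astype(np.uint8)
def fitL(im,f,x0,mir,z=0.022,roi=80):
    """fit top face of a flat bracket: x0=(x,y,yaw deg of bracket x axis); mir = lies mirrored"""
    W=white(im); s=-1 if mir else 1; K=4
    def poly(v):
        c,n=np.cos(np.radians(v[2])),np.sin(np.radians(v[2])); P=L*[1,s]
        return f(np.c_[v[0]+P[:,0]*c-P[:,1]*n,v[1]+P[:,0]*n+P[:,1]*c,np.full(6,z)])
    c0=poly(x0).mean(0).astype(int); a,b=np.maximum(c0-roi,0)
    w=cv2.resize(W[b:b+2*roi,a:a+2*roi]*255,None,fx=K,fy=K,interpolation=cv2.INTER_LINEAR)>127
    def cost(v):
        m=np.zeros(w.shape,np.uint8); cv2.fillPoly(m,[np.round(((poly(v)-[a,b]+.5)*K-.5)*16).astype(np.int32)],1,shift=4)
        m=m>0; return -(m&w).sum()/(m|w).sum()
    best=None
    for d in((0,0),(8,8),(-8,-8)):
        S=np.array(x0,float)+np.array([[0,0,d[0]],[.012,0,0],[0,.012,0],[0,0,15+d[1]]]); S[1:]+=0
        r=minimize(cost,x0,method="Nelder-Mead",options=dict(initial_simplex=S,xatol=1e-4,fatol=1e-5,maxiter=600))
        if best is None or r.fun<best.fun: best=r
    return best.x,-best.fun
E
cat > m0.py <<'E'
from h import *
im=cv2.imread("pics/top0.png"); f=camfun("top")
C=lambda p:np.array(p)/4+[196,170]-.375
for n,leg,cor,mir in (("b1",(762,100),(740,192),1),("b2",(608,457),(661,375),1),("b3",(262,415),(165,402),0)):
    P=ray("top",[C(leg),C(cor)],.022); m=P.mean(0); d=P[1]-P[0]
    print(n,P.round(3)[:,:2].tolist(),fitL(im,f,(m[0],m[1],np.degrees(np.arctan2(d[1],d[0]))),mir,roi=28))
q=[(25,38),(455,33),(24,242),(456,238)]; w=ray("top",C(q),.012)[:,:2]; l=np.array([(85,160),(85,-140),(-75,160),(-75,-140)])/1e3
def r(v):
    c,s=np.cos(v[2]),np.sin(v[2]); return (l@np.array([[c,s],[-s,c]])+v[:2]-w).ravel()
s=least_squares(r,[.6,.1,0]); print("fix",s.x,(s.fun*1e3).round(1))
print("cam",np.linalg.inv(camera_model("top")["view"])[:3,3])
x,y,t=s.x;c,n=np.cos(t),np.sin(t)
F=lambda p:((np.array(p)-[x,y])@np.array([[c,-n],[n,c]])*1e3).round(1)
print("nest legs (cheek top mid)",F(ray("top",C([(100,168),(157,168),(222,168),(278,168),(344,168),(400,168)]),.022)[:,:2]).tolist())
print("hood",F(ray("top",C([(418,135),(587,133),(418,213),(588,212)]),.098)[:,:2]).tolist())
print("nut,wings",F(ray("top",C([(505,120),(440,107),(517,65)]),.080)[:,:2]).tolist())
print("mat",ray("top",[(386,229),(446,222),(454,275),(393,282)],.003).round(3).tolist())
E
python3 m0.py
```

```text
b1 [[0.656, -0.218], [0.585, -0.202]] (array([  0.6222063 ,  -0.20920134, 167.53426313]), np.float64(0.8337452628110068))
b2 [[0.381, -0.106], [0.444, -0.145]] (array([  0.41116216,  -0.12457236, -31.35418051]), np.float64(0.8324697754749568))
b3 [[0.405, 0.153], [0.412, 0.226]] (array([ 0.40830102,  0.18871672, 83.48618101]), np.float64(0.8540557469464454))
fix [0.6131381  0.16939867 0.04063076] [  1.3 -15.3  -0.3  15.1  -0.2 -14.   -0.7  14.2]
cam [ 0.25153029 -0.0104793   1.88870246]
nest legs (cheek top mid) [[-19.6, 115.3], [-20.1, 72.1], [-20.7, 22.8], [-21.1, -19.7], [-21.7, -69.8], [-22.1, -112.3]]
hood [[-11.9, -127.8], [-11.8, -251.1], [-69.6, -127.3], [-70.3, -250.8]]
nut,wings [[2.2, -191.6], [12.5, -143.8], [43.5, -201.1]]
mat [[0.553, -0.221, 0.003], [0.58, -0.404, 0.003], [0.418, -0.429, 0.003], [0.392, -0.244, 0.003]]
```

```bash
cat >> h.py <<'E'
def R_(e): return Rn.from_euler("xyz",e,degrees=True)
def plan(pos=None,rot=None,o=None,first="move",show=1):
    """total shift (40 mm units) in tool axes and total turn (10 deg units), shift first or turn first"""
    o=o or observe(); R0=R_(o["tcp_rot"]); R1=R_(rot) if rot is not None else R0
    d=(np.array(pos)-o["tcp_pos"]) if pos is not None else np.zeros(3)
    t=(R0.inv()*R1).as_rotvec(degrees=True)/10
    s=(R0 if first=="move" else R1).inv().apply(d)/.04
    if show: print("clock %.1f pos %s rot %s gap %.3f F %s"%(o["clock"],o["tcp_pos"].round(4),o["tcp_rot"].round(1),o["finger_gap"],o["wrist_force"].round(1))); print(" joints",o["joints"].round(0))
    print(" first",first,"shift",s.round(2),"turn",t.round(2),"max",round(max(np.abs(s).max()/1,np.abs(t).max()),1))
E
python3 -c "
from h import *
plan((.41,.19,.2),(180,0,83.5))"
```

```text
clock 0.1 pos [0.1486 0.6323 0.2082] rot [-179.9    0.   166.8] gap 0.085 F [-0.8 -0.9 -0.1]
 joints [-82.  19.   2.  84.  -1.  77.  -3.]
 first move shift [-8.89 -9.27  0.22] turn [-0.01  0.01  8.33] max 9.3
```

Request:
jog_arm(claw=[1,1,1,1,1,1,1,1,1,1], xyz=[[-0.8,-0.8,0],[-0.8,-0.8,0],[-0.8,-0.8,0],[-0.8,-0.8,0],[-0.8,-0.8,0],[-0.8,-0.8,0],[-0.8,-0.8,0],[-0.8,-0.8,0],[-0.8,-0.8,0],[-0.8,-0.8,0]], turn=[[0,0,0],[0,0,0],[0,0,0],[0,0,0],[0,0,0],[0,0,0],[0,0,0],[0,0,0],[0,0,0],[0,0,0]])

```text
clock: 1.35
tcp_pos: [0.3874, 0.2465, 0.2089]
tcp_rot: [-180.0, -0.0, 166.8]
wrist_force: [0.4, 0.9, -0.7]
finger_gap: 0.0854
```

Request:
jog_arm(claw=[1,1,1,1,1,1,1,1,1,1], xyz=[[-0.45,-0.7,0],[-0.45,-0.7,0],[0,0,0],[0,0,0],[0,0,0],[0,0,0],[0,0,0],[0,0,0],[0,0,0],[0,0,0]], turn=[[0,0,0],[0,0,0],[0,0,1],[0,0,1],[0,0,1],[0,0,1],[0,0,1],[0,0,1],[0,0,1],[0,0,1]])

```text
clock: 2.6
tcp_pos: [0.409, 0.1851, 0.2088]
tcp_rot: [-180.0, 0.0, 86.4]
wrist_force: [-0.4, 0.2, 0.9]
finger_gap: 0.0854
```

Request:
jog_arm(claw=[1,1], xyz=[[0,0,0],[0,0,0]], turn=[[0,0,0.3],[0,0,0]])

```text
clock: 2.85
tcp_pos: [0.4091, 0.1851, 0.2088]
tcp_rot: [-180.0, 0.0, 83.8]
wrist_force: [0.5, -0.1, 0.6]
finger_gap: 0.0852
```

Run:
```python
from h import *
f=camfun("wrist"); im=camera("wrist"); cv2.imwrite("pics/w1.png",im)
print(fitL(im,f,(.408,.189,83.5),0,roi=140))
print(fitL(camera("top"),camfun("top"),(.408,.189,83.5),0,roi=28))
plan((.41,.19,.2),(180,0,83.5))
```

```text
(array([ 0.4089479 ,  0.18731164, 83.99304958]), np.float64(0.9140194390833377))
(array([ 0.42208688,  0.18308161, 64.77693528]), np.float64(0.03478810879190386))
clock 3.0 pos [0.4091 0.1852 0.2089] rot [-180.     0.    83.9] gap 0.086 F [-0.5  0.3  0.2]
 joints [-51.  -6.  19. 111.   2.  74. -38.]
 first move shift [0.12 0.01 0.22] turn [-0.    0.    0.04] max 0.2
```

View pics/w1.png

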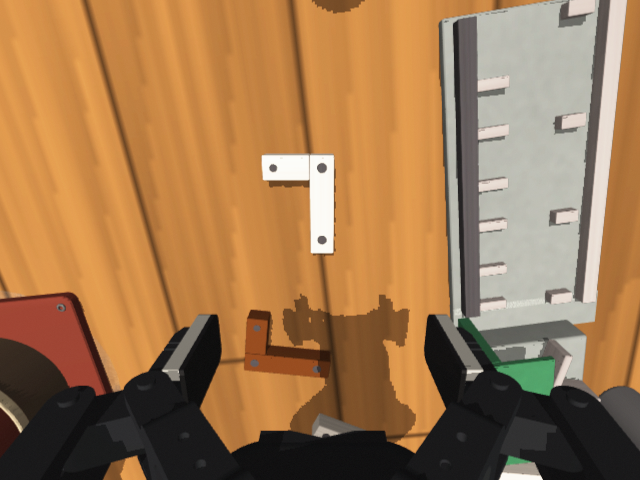

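Wrist view: bracket 3 is at px (322,168)-(322,240), right-handed, and the fixture's nests are on the right. The fit is good (IoU 0.91), so I'll grasp it.

Request:
jog_arm(claw=[1,1,1,1,1,1,0.2,-0.2,-1,-1], xyz=[[0.06,0,0.9],[0,0,0.9],[0,0,0.9],[0,0,0.9],[0,0,0.8],[0,0,0.5],[0,0,0.2],[0,0,0],[0,0,0],[0,0,0]], turn=[[0,0,0],[0,0,0],[0,0,0],[0,0,0],[0,0,0],[0,0,0],[0,0,0],[0,0,0],[0,0,0],[0,0,0]], squeeze=60)

```text
clock: 4.2
tcp_pos: [0.41, 0.188, 0.0058]
tcp_rot: [179.9, -0.1, 83.8]
wrist_force: [-0.0, -0.0, 0.1]
finger_gap: 0.012
```

Request:
jog_arm(claw=[-1,-1,-1,-1], xyz=[[0,0,0],[0,0,0],[0,0,0],[0,0,0]], turn=[[0,0,0],[0,0,0],[0,0,0],[0,0,0]])

```text
clock: 4.7
tcp_pos: [0.4095, 0.1876, 0.005]
tcp_rot: [-180.0, 0.0, 83.8]
wrist_force: [0.0, -0.3, -0.3]
finger_gap: 0.0002
```

Run:
```python
from h import *
im=camera("wrist"); t=camera("top")
a=cv2.resize(im,(480,360)); b=cv2.resize(t[150:320,190:400],None,fx=1.5,fy=1.5)
c=np.zeros((360,800,3),np.uint8); c[:,:480]=a; c[:255,480:795]=b; cv2.imwrite("pics/w2.png",c)
```

```text
(no output)
```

View pics/w2.png

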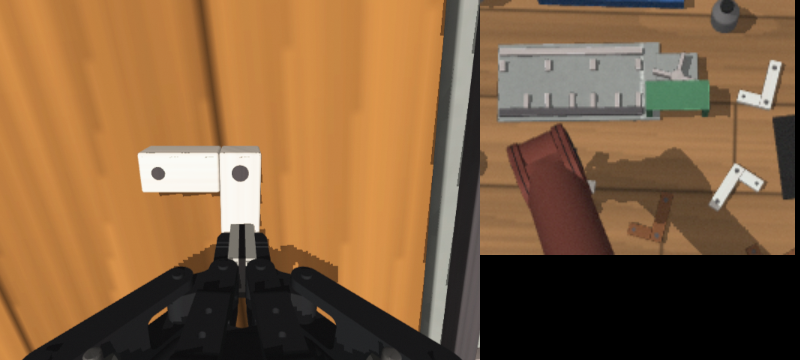

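Run:
```python
from h import *
f=camfun("wrist")
print(ray("wrist",np.array([(158,173),(240,173)])*4/3,.022).round(4), ray("wrist",np.array([(260,149),(260,170)])*4/3,.022).round(4))
plan((.41,.19,.2))
im=cv2.imread("pics/w1.png"); print(ray("wrist",[(322,168),(322,240),(273,168)],.022,((.4091,.1852,.2089),(-180,0,83.9))).round(4))
```

```text
[[0.3661 0.2297 0.022 ]
 [0.413  0.2247 0.022 ]] [[0.4256 0.2374 0.022 ]
 [0.4246 0.2252 0.022 ]]
clock 4.8 pos [0.4095 0.1876 0.005 ] rot [-180.     0.    83.8] gap -0.000 F [-0.4  0.2  0.7]
 joints [-49.   9.  20. 124.  -4.  48. -33.]
 first move shift [ 0.06  0.01 -4.88] turn [0. 0. 0.] max 4.9
[[0.4134 0.2244 0.022 ]
 [0.4057 0.1516 0.022 ]
 [0.3663 0.2294 0.022 ]]
```

Run:
```python
from h import *
crop(camera("wrist"),200,180,260,200,3,"pics/w3.png")
```

```text
(no output)
```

View pics/w3.png

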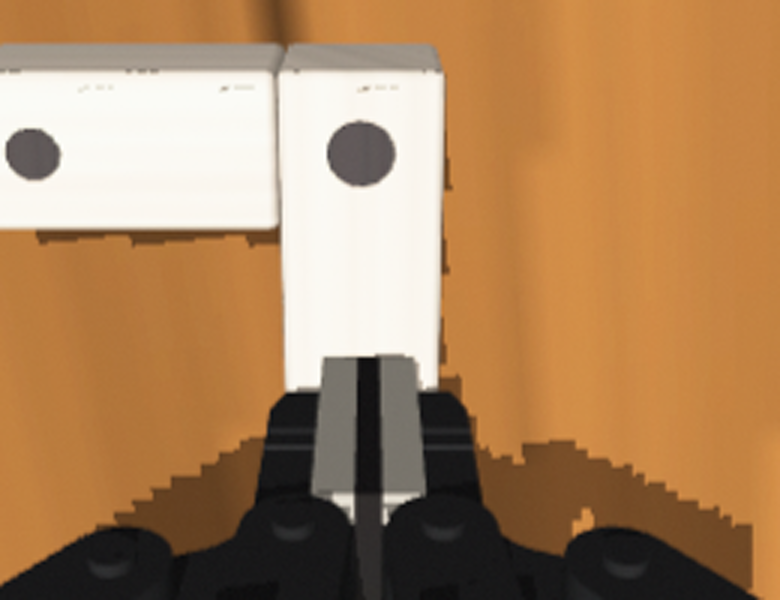

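Run:
```python
from h import *
u=proj("scene",[(.41,.188,.02),(.41,.188,.005),(.41,.188,.03)]); print(u)
a,b=u[0].astype(int); im=camera("scene"); crop(im,a-65,b-50,130,100,6,"pics/s1.png")
```

```text
[[394.49736329 208.69422386]
 [393.88430068 212.11441687]
 [394.91166495 206.38289117]]
```

View pics/s1.png

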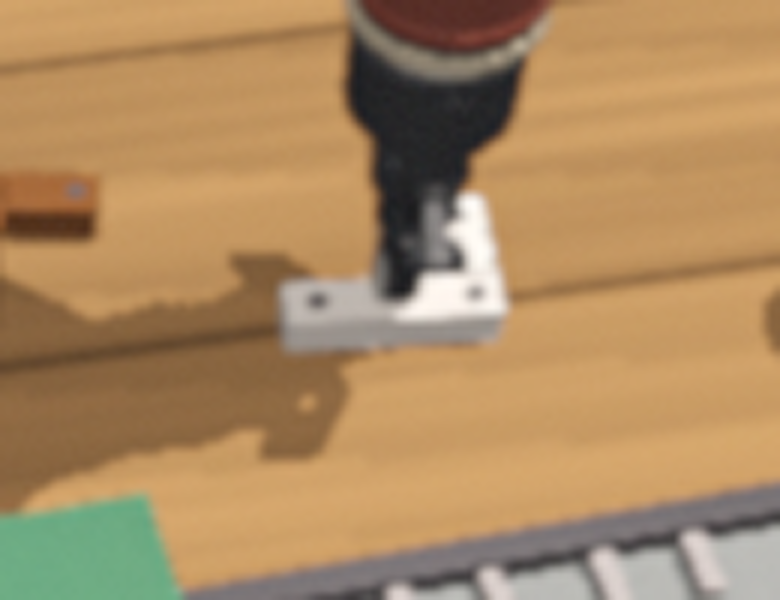

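The scene crop shows the shut fingertips standing on top of the leg, not around it. The open fingers in the wrist view also measure about 20 mm short of the stated TCP. I'll reopen, go about 13 mm lower while watching the force, and close again.

Request:
jog_arm(claw=[1,1,1,1,1,1,1], xyz=[[0,0,0],[0,0,0],[0,0,0],[0,0,0.1],[0,0,0.1],[0,0,0.1],[0,0,0]], turn=[[0,0,0],[0,0,0],[0,0,0],[0,0,0],[0,0,0],[0,0,0],[0,0,0]])

```text
clock: 5.78
tcp_pos: [0.4092, 0.1874, -0.0074]
tcp_rot: [-180.0, 0.0, 83.8]
wrist_force: [0.2, -0.3, 0.5]
finger_gap: 0.085
```

Request:
jog_arm(claw=[-1,-1,-1,-1,-1,-1], xyz=[[0,0,0],[0,0,0],[0,0,0],[0,0,0],[0,0,0],[0,0,0]], turn=[[0,0,0],[0,0,0],[0,0,0],[0,0,0],[0,0,0],[0,0,0]])

```text
clock: 6.52
tcp_pos: [0.4097, 0.1878, -0.0066]
tcp_rot: [180.0, -0.0, 83.8]
wrist_force: [-1.2, -1.0, 5.3]
finger_gap: 0.0217
```

Run:
```python
from h import *
plan((.41,.19,.2)); crop(camera("wrist"),180,180,280,210,2.8,"pics/w4.png")
```

```text
clock 6.5 pos [ 0.4097  0.1878 -0.0066] rot [180.   -0.   83.8] gap 0.022 F [-1.2 -1.   5.3]
 joints [-49.  10.  20. 125.  -5.  46. -32.]
 first move shift [ 0.06  0.   -5.16] turn [0. 0. 0.] max 5.2
```

Request:
jog_arm(claw=[0.2,0.2,0.2,-1,-1,-1,-1,-1], xyz=[[0,0,0],[0,0,0],[0,0,0.2],[0,0,0],[0,0,0],[0,0,0],[0,0,0],[0,0,0]], turn=[[0,0,0],[0,0,0],[0,0,0],[0,0,0],[0,0,0],[0,0,0],[0,0,0],[0,0,0]], squeeze=80)

```text
clock: 7.58
tcp_pos: [0.4094, 0.1875, -0.015]
tcp_rot: [-180.0, 0.0, 83.8]
wrist_force: [-0.4, -1.2, 0.3]
finger_gap: 0.0219
```

Request:
jog_arm(claw=[-1,-1,-1,-1,-1,-1], xyz=[[0,0,-0.5],[0,0,-0.8],[0,0,-0.9],[0,0,-0.9],[0,0,-0.9],[0,0,-0.6]], turn=[[0,0,0],[0,0,0],[0,0,0],[0,0,0],[0,0,0],[0,0,0]])

```text
clock: 8.32
tcp_pos: [0.4098, 0.1879, 0.1707]
tcp_rot: [179.9, -0.1, 83.8]
wrist_force: [0.4, -0.4, -1.8]
finger_gap: 0.0221
```

Run:
```python
from h import *
plan((.55,.25,.18),(180,0,1.7)); crop(camera("wrist"),100,160,440,320,1.8,"pics/w4.png")
```

```text
clock 8.3 pos [0.4098 0.1879 0.1707] rot [ 1.799e+02 -1.000e-01  8.380e+01] gap 0.022 F [ 0.4 -0.4 -1.8]
 joints [-51.  -4.  20. 114.   1.  69. -38.]
 first move shift [ 1.92  3.32 -0.23] turn [ 0.   -0.01  8.21] max 8.2
```

View pics/w4.png

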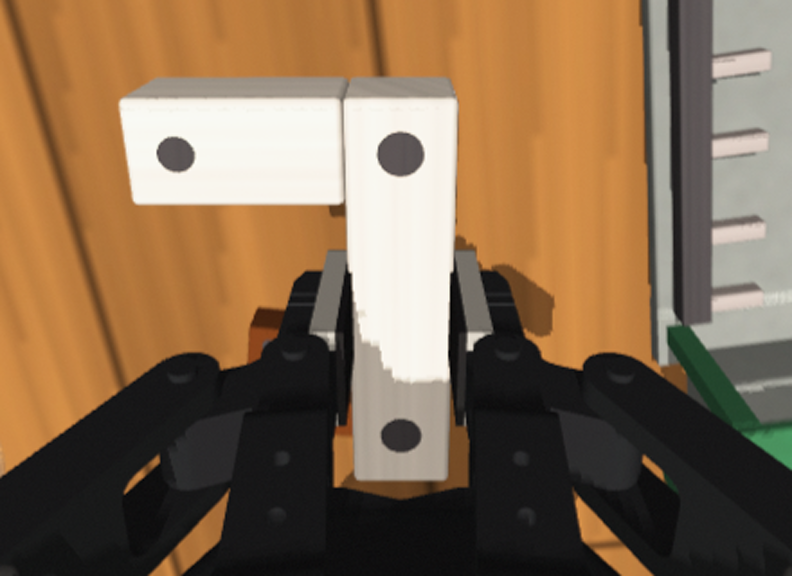

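Wrist view: the bracket is held level at mid-leg, dots at (400,153) and (401,435). Next I'll carry it to the fixture and measure the nests from there.

Request:
jog_arm(claw=[-1,-1,-1,-1,-1,-1,-1,-1,-1,-1], xyz=[[0.4,0.7,0],[0.4,0.7,0],[0.4,0.7,0],[0.4,0.7,0],[0,0,0],[0,0,0],[0,0,0],[0,0,0],[0,0,0],[0,0,0]], turn=[[0,0,0.2],[0,0,0],[0,0,0],[0,0,0],[0,0,1],[0,0,1],[0,0,1],[0,0,1],[0,0,1],[0,0,1]])

```text
clock: 9.62
tcp_pos: [0.5287, 0.2359, 0.168]
tcp_rot: [180.0, 0.1, 21.4]
wrist_force: [0.1, -0.1, -1.3]
finger_gap: 0.0217
```

Request:
jog_arm(claw=[-1,-1,-1], xyz=[[0,0,0],[0,0,0],[0,0,0]], turn=[[0,0,1],[0,0,1],[0,0,0]])

```text
clock: 10.0
tcp_pos: [0.5288, 0.236, 0.1682]
tcp_rot: [180.0, 0.0, 1.8]
wrist_force: [0.5, 0.0, -2.0]
finger_gap: 0.0219
```

Run:
```python
from h import *
plan((.55,.25,.18),(180,0,1.7)); im=camera("wrist");cv2.imwrite("pics/w5f.png",im); crop(im,0,0,640,300,1.25,"pics/w5.png")
```

```text
clock 10.0 pos [0.5288 0.236  0.1682] rot [180.    0.    1.8] gap 0.022 F [ 0.5  0.  -2. ]
 joints [ -57.   13.   33.   99.   -8.   70. -110.]
 first move shift [ 0.54 -0.33 -0.3 ] turn [0.   0.   0.01] max 0.5
```

View pics/w5.png

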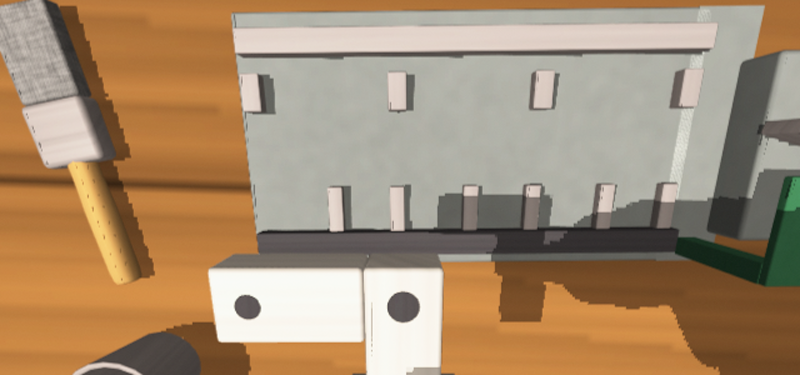

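```bash
cat > fx.py <<'E'
from h import *
f=lambda z,p:ray("wrist",np.array(p)/1.25,z,((.5288,.236,.1682),(180,0,1.8)))[:,:2]
w=np.r_[f(.022,[(336,186),(398,186),(470,185),(533,185),(606.5,184),(667.5,183)]),f(.024,[(250,74),(397.5,71),(543,70),(690,69)])]
n=np.array([184,184,92,92,0,0]); l=np.r_[np.c_[[-20]*6,n+np.array([21,-21]*3)],np.c_[[49]*4,[184+70,162,70,-22]]]/1e3
def r(v):
    c,s=np.cos(v[2]),np.sin(v[2]); return (l@np.array([[c,s],[-s,c]])+v[:2]-w).ravel()
s=least_squares(r,[.6,.05,0],loss="soft_l1",f_scale=.002); x,y,t=s.x
print("nest0",s.x,np.degrees(t)); print((r(s.x)*1e3).reshape(-1,2).round(1).tolist())
W=lambda p:np.array([x,y])+np.array([[np.cos(t),-np.sin(t)],[np.sin(t),np.cos(t)]])@np.array(p)
for k in range(3): print(k,"home",W((0,.092*k)).round(4),"target",W((.0045,.092*k)).round(4))
np.save("fx.npy",s.x)
E
python3 fx.py
python3 - <<'E'
from h import *
T=((.5288,.236,.1682),(180,0,1.8))
# held bracket, dots at top z = tcp+.037
print(ray("wrist",np.array([(247,307),(403,307)])/1.25,.1682+.037,T).round(4))
E
```

```text
nest0 [0.61717171 0.07912906 0.04222972] 2.419584720195571
[[-0.6, 1.6], [-0.2, 1.3], [-0.3, -0.3], [0.1, 0.1], [0.0, -0.6], [-0.2, -1.8], [0.5, 1.6], [-0.2, 1.0], [0.2, -1.0], [0.6, -2.2]]
0 home [0.6172 0.0791] target [0.6217 0.0793]
1 home [0.6133 0.171 ] target [0.6178 0.1712]
2 home [0.6094 0.263 ] target [0.6139 0.2632]
[[0.5662 0.283  0.2052]
 [0.5677 0.2358 0.2052]]
```

The nest positions agree with the top-camera estimate to within 1 mm. The held bracket is at rows 307 of the crop, dots at (247,307) and (403,307). I'll bring it over nest 2.

Request:
jog_arm(claw=[-1,-1,-1,-1,-1,-1,-1,-1,-1], xyz=[[0.71,-0.2,0],[0.71,-0.2,0],[0.71,-0.22,0],[0,0,0.7],[0,0,0.7],[0,0,0.7],[0,0,0.7],[0,0,0.5],[0,0,0]], turn=[[0,0,-0.06],[0,0,0],[0,0,0],[0,0,0],[0,0,0],[0,0,0],[0,0,0],[0,0,0],[0,0,0]])

```text
clock: 11.18
tcp_pos: [0.6122, 0.2636, 0.0353]
tcp_rot: [179.9, 0.2, 2.5]
wrist_force: [-1.1, -0.1, -2.9]
finger_gap: 0.0223
```

Run:
```python
from h import *
plan((.613,.2635,-.002),(180,0,2.4)); im=camera("wrist");cv2.imwrite("pics/w6f.png",im); crop(im,100,100,440,300,1.8,"pics/w6.png")
```

```text
clock 11.2 pos [0.6122 0.2636 0.0353] rot [179.9   0.2   2.5] gap 0.022 F [-1.1 -0.1 -2.9]
 joints [ -49.   31.   30.   93.  -17.   61. -102.]
 first move shift [0.02 0.   0.93] turn [0.01 0.02 0.01] max 0.9
```

View pics/w6.png

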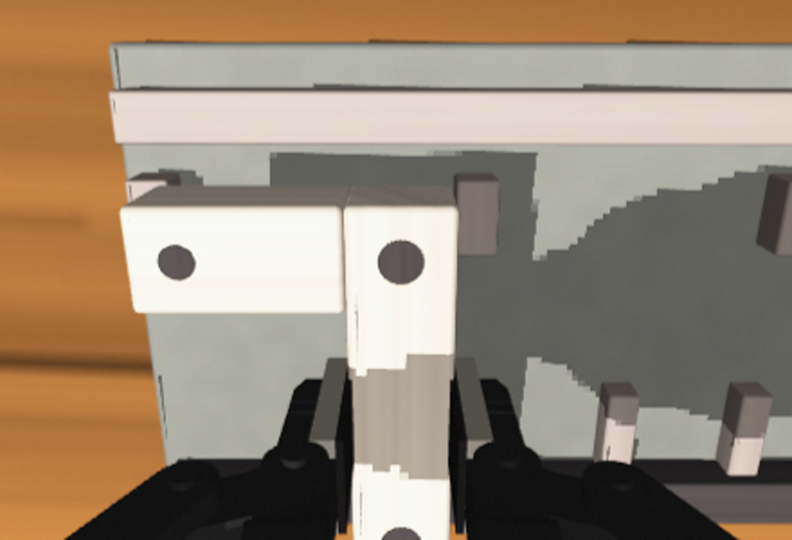

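It's aligned over nest 2: the blocks show at (150,190) and (477,213) on either side. I'll lower and release.

Request:
jog_arm(claw=[-1,-1,-1,-1,-1,-1], xyz=[[0,0,0.25],[0,0,0.25],[0,0,0.2],[0,0,0.15],[0,0,0.08],[0,0,0]], turn=[[0,0,0],[0,0,0],[0,0,0],[0,0,0],[0,0,0],[0,0,0]])

```text
clock: 11.98
tcp_pos: [0.6132, 0.264, -0.0004]
tcp_rot: [180.0, 0.0, 2.4]
wrist_force: [0.2, -0.3, -2.3]
finger_gap: 0.022
```

Request:
jog_arm(claw=[0,0,0,0,0,0,0,0,0], xyz=[[0,0,0],[0,0,0],[0,0,0],[0,0,-0.5],[0,0,-0.8],[0,0,-0.8],[0,0,-0.8],[0,0,-0.8],[0,0,-0.5]], turn=[[0,0,0],[0,0,0],[0,0,0],[0,0,0],[0,0,0],[0,0,0],[0,0,0],[0,0,0],[0,0,0]])

```text
clock: 13.1
tcp_pos: [0.614, 0.2641, 0.171]
tcp_rot: [-179.9, -0.2, 2.4]
wrist_force: [0.2, 0.1, -0.8]
finger_gap: 0.0425
```

Run:
```python
from h import *
im=camera("wrist"); f=camfun("wrist")
v,q=fitL(im,f,(.6139,.2632,2.4),0,z=.034,roi=140); print(v,q)
x,y,t=np.load("fx.npy"); d=v[:2]-[x,y]; c,s=np.cos(t),np.sin(t); print("in nest frame mm",(c*d[0]+s*d[1])*1e3,(-s*d[0]+c*d[1])*1e3-184,v[2]-np.degrees(t))
plan()
im=camera("top"); 
for n,x0 in(("b1",(.6222,-.2092,167.5)),("b2",(.4112,-.1246,-31.4))): print(n,fitL(im,camfun("top"),x0,1,roi=28))
```

```text
[0.64463326 0.27765904 6.64600775] 0.18631397779566994
in nest frame mm 35.81844538002761 13.193640926469413 4.226423026885015
clock 13.2 pos [0.6149 0.2644 0.173 ] rot [-179.9   -0.3    2.4] gap 0.043 F [1.4 0.  1.7]
 joints [ -51.   24.   33.   85.  -14.   74. -105.]
 first move shift [0. 0. 0.] turn [0. 0. 0.] max 0.0
b1 (array([  0.6222,  -0.2092, 167.5   ]), np.float64(0.8637185599210916))
b2 (array([  0.41151044,  -0.12509164, -32.29827448]), np.float64(0.40085186938002837))
```

```bash
cat >> h.py <<'E'
def dots(im,lo=0):
    """dark round spots lying in very bright surrounds: pixel centres"""
    g=im.max(2); d=(g<110).astype(np.uint8); out=[]
    n,lab,st,c=cv2.connectedComponentsWithStats(d)
    for i in range(1,n):
        x,y,w,h,a=st[i]
        if a<6 or w>40 or h>40 or a<.6*w*h or not .5<w/h<2: continue
        m=(lab[max(y-4,0):y+h+4,max(x-4,0):x+w+4]==i).astype(np.uint8)
        ring=cv2.dilate(m,np.ones((7,7)))-cv2.dilate(m,np.ones((3,3)))
        r=im[max(y-4,0):y+h+4,max(x-4,0):x+w+4][ring>0]
        if np.median(r.min(1))>120 and np.median(r.max(1)-r.min(1))<40: out.append((c[i][0],c[i][1],a))
    return np.array(out)
E
python3 - <<'E'
from h import *
im=camera("wrist"); d=dots(im); print(d.round(1).tolist()); p=ray("wrist",d[:,:2],.034)[:,:2]
x,y,t=np.load("fx.npy"); c,s=np.cos(t),np.sin(t); q=p-[x,y]
print(np.c_[q@[c,s],q@[-s,c]-.184].round(4).tolist())
m=np.abs(ray("wrist",[(322,200)],.034)); print(m)
print("bracket px",im[[int(d[0,1])-14],[int(d[0,0])]])
t=camera("top"); cv2.imwrite("pics/t2.png",t); a=dots(t); print("top",a.round(0).tolist())
print(proj("top",[(.411,-.125,.022)]))
E
```

```text
[[322.7, 179.8, 78.0], [266.9, 180.0, 36.0], [322.9, 261.1, 60.0]]
[[0.0422, -0.0007], [0.0419, 0.0458], [-0.0306, -0.0009]]
[[0.63445602 0.2639078  0.034     ]]
bracket px [[150 163 175]]
top [[509.0, 166.0, 137.0], [348.0, 284.0, 7.0], [638.0, 342.0, 9.0]]
[[354.04095263 273.99353506]]
```

Bracket 3 sits in nest 2 with its origin at x +5.8 mm, y −0.8 mm and yaw about 0.2°. Next is the mirrored bracket b2.

Request:
jog_arm(claw=[1,1,1,1,1,1,1,1,1,1], xyz=[[-0.38,0.76,0],[-0.38,0.76,0],[-0.38,0.76,0],[-0.38,0.76,0],[-0.38,0.76,0],[-0.38,0.76,0],[-0.38,0.76,0],[-0.38,0.76,0],[-0.38,0.76,0],[-0.38,0.76,0]], turn=[[0,0,0],[0,0,0],[0,0,0],[0,0,0],[0,0,0],[0,0,0],[0,0,0],[0,0,0],[0,0,0],[0,0,0]])

```text
clock: 14.55
tcp_pos: [0.4726, -0.0469, 0.1666]
tcp_rot: [180.0, 0.1, 2.4]
wrist_force: [0.8, -1.2, 0.7]
finger_gap: 0.0852
```

Request:
jog_arm(claw=[1,1,1,1,1,1,1,1,1,1], xyz=[[-0.38,0.76,0],[-0.38,0.76,0],[-0.38,0.76,0],[-0.38,0.76,0],[0,0,0],[0,0,0],[0,0,0],[0,0,0],[0,0,0],[0,0,0]], turn=[[0,0,0],[0,0,0],[0,0,0],[0,0,0],[0,0,-0.93],[0,0,-0.93],[0,0,-0.93],[0,0,-0.93],[0,0,-0.93],[0,0,-0.93]])

```text
clock: 15.8
tcp_pos: [0.4174, -0.1697, 0.1668]
tcp_rot: [-179.9, 0.1, 58.5]
wrist_force: [-0.1, -0.1, -0.1]
finger_gap: 0.0855
```

Request:
jog_arm(claw=[1], xyz=[[0,0,0]], turn=[[0,0,0]])

```text
clock: 15.92
tcp_pos: [0.4176, -0.1696, 0.167]
tcp_rot: [-179.9, 0.0, 58.2]
wrist_force: [0.4, -0.2, 0.6]
finger_gap: 0.0855
```

```bash
cat >> h.py <<'E'
DL=np.array([[-36,0],[36,0],[38,46]])/1e3
E
python3 - <<'E'
from h import *
plan(); f=camfun("wrist"); im=camera("wrist"); cv2.imwrite("pics/w7.png",im)
d=dots(im); print(np.c_[d.round(0),ray("wrist",d[:,:2],.022)[:,:2].round(4)].tolist())
v,q=fitL(im,f,(.411,-.125,-32),1,roi=140); print(v,q)
a=np.radians(v[2]); ux=np.array([np.cos(a),np.sin(a)]); uy=np.array([np.sin(a),-np.cos(a)])
g=v[:2]+.038*ux+.040*uy; print("foot grip",g, "tool yaw",v[2]+90); plan((*g,-.014),(180,0,v[2]+90),first="turn",show=0)
E
```

```text
clock 15.9 pos [ 0.4176 -0.1696  0.167 ] rot [-179.9    0.    58.2] gap 0.085 F [ 0.4 -0.2  0.6]
 joints [-43. -10.  56. 116.   8.  70. -22.]
 first move shift [0. 0. 0.] turn [0. 0. 0.] max 0.0Traceback (most recent call last):
  File "<stdin>", line 3, in <module>
IndexError: too many indices for array: array is 1-dimensional, but 2 were indexed
```

Run:
```python
from h import *
f=camfun("wrist"); im=cv2.imread("pics/w7.png")
v,q=fitL(im,f,(.411,-.125,-32),1,roi=160); print(v,q)
a=np.radians(v[2]); ux=np.array([np.cos(a),np.sin(a)]); uy=np.array([np.sin(a),-np.cos(a)])
P=v[:2]+DL[:,:1]*ux+DL[:,1:]*uy; u=f(np.c_[P,[.022]*3]); print(u.round(0).tolist(), [im[int(b),int(a_)].tolist() for a_,b in u if 0<=b<480 and 0<=a_<640])
g=v[:2]+.038*ux+.040*uy; print("foot grip",g, "tool yaw",v[2]+90); plan((*g,-.014),(180,0,v[2]+90),first="turn",show=0)
```

```text
[  0.4120331   -0.12590093 -31.42200355] 0.928033753013662
[[247.0, 181.0], [331.0, 180.0], [333.0, 231.0]] [[114, 114, 124], [114, 114, 122], [116, 115, 125]]
foot grip [ 0.42360693 -0.17984578] tool yaw 58.577996450735824
 first turn shift [-0.14  0.26  4.53] turn [-0.01  0.   -0.06] max 4.5
```

View pics/w7.png

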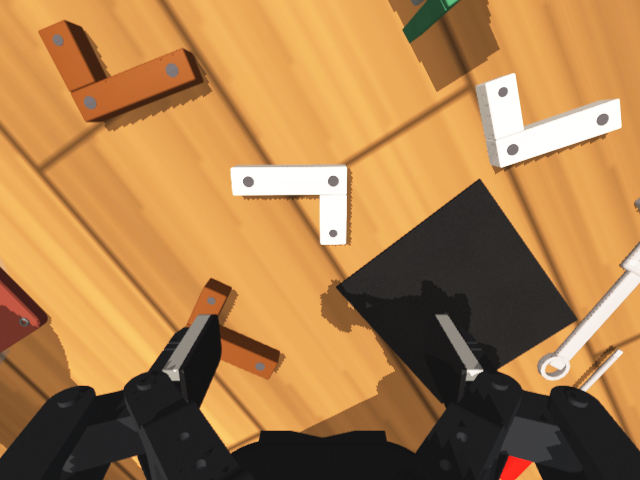

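Wrist view: b2 is at dots (247,181), (331,180) and (333,231), mirrored. b1 is at upper right and still mirrored, and the mat is clear. I'll grip b2's foot.

Request:
jog_arm(claw=[1,1,1,1,1,1,0.3,-1,-1,-1], xyz=[[-0.14,0.26,0.5],[0,0,0.9],[0,0,0.9],[0,0,0.9],[0,0,0.8],[0,0,0.5],[0,0,0.03],[0,0,0],[0,0,0],[0,0,0]], turn=[[0,0,0],[0,0,0],[0,0,0],[0,0,0],[0,0,0],[0,0,0],[0,0,0],[0,0,0],[0,0,0],[0,0,0]], squeeze=80)

```text
clock: 17.23
tcp_pos: [0.425, -0.1802, -0.0122]
tcp_rot: [179.9, -0.1, 58.2]
wrist_force: [-2.4, 1.2, 10.4]
finger_gap: 0.0218
```

Request:
jog_arm(claw=[-1,-1,-1,-1,-1,-1,-1,-1], xyz=[[0,0,0],[0,0,0],[0,0,-0.5],[0,0,-0.9],[0,0,-0.9],[0,0,-0.9],[0,0,-0.5],[0,0,0]], turn=[[0,0,0],[0,0,0],[0,0,0],[0,0,0],[0,0,0],[0,0,0],[0,0,0],[0,0,0]])

```text
clock: 18.23
tcp_pos: [0.4252, -0.1798, 0.1356]
tcp_rot: [179.9, -0.2, 58.2]
wrist_force: [0.2, 0.5, -3.6]
finger_gap: 0.0214
```

Run:
```python
from h import *
plan((.522,-.302,.14),(180,0,150)); plan((.522,-.302,.14),(180,0,150),first="turn",show=0)
```

```text
clock 18.2 pos [ 0.4252 -0.1798  0.1356] rot [179.9  -0.2  58.2] gap 0.021 F [ 0.2  0.5 -3.6]
 joints [-51.  -6.  67. 117.   6.  65. -19.]
 first move shift [-1.32  3.66 -0.11] turn [ 0.03 -0.01 -9.18] max 9.2
 first turn shift [-3.62 -1.44 -0.11] turn [ 0.03 -0.01 -9.18] max 9.2
```

Request:
jog_arm(claw=[-1,-1,-1,-1,-1,-1], xyz=[[-0.26,0.73,0],[-0.26,0.73,0],[-0.26,0.73,0],[-0.26,0.73,0],[-0.26,0.73,0],[0,0,0]], turn=[[0,0,0],[0,0,0],[0,0,0],[0,0,0],[0,0,0],[0,0,0]])

```text
clock: 18.98
tcp_pos: [0.5185, -0.3017, 0.1319]
tcp_rot: [-179.8, 0.2, 58.0]
wrist_force: [-0.2, 0.0, -2.1]
finger_gap: 0.0212
```

Run:
```python
from h import *
plan((.522,-.302,.14),(180,0,150)); print(observe()["joints"].round(2).tolist())
```

```text
clock 19.0 pos [ 0.5185 -0.3017  0.1319] rot [-179.8    0.2   58. ] gap 0.021 F [-0.2  0.  -2.1]
 joints [-22.  28.  63.  99. -26.  70.  16.]
 first move shift [ 0.04  0.08 -0.2 ] turn [-0.03 -0.   -9.2 ] max 9.2
[-22.33, 27.51, 63.42, 98.85, -25.84, 70.23, 15.64]
```

Request:
jog_arm(claw=[-1,-1,-1,-1,-1,-1,-1,-1,-1,-1], xyz=[[0,0,0],[0,0,0],[0,0,0],[0,0,0],[0,0,0],[0,0,0],[0,0,0],[0,0,0],[0,0,0],[0,0,0]], turn=[[0,0,-1],[0,0,-1],[0,0,-1],[0,0,-1],[0,0,-1],[0,0,-1],[0,0,-1],[0,0,-1],[0,0,-1],[0,0,-0.2]])

```text
clock: 20.23
tcp_pos: [0.5182, -0.2988, 0.1327]
tcp_rot: [180.0, -0.2, 150.2]
wrist_force: [-0.1, 0.3, -2.3]
finger_gap: 0.0217
```

Request:
jog_arm(claw=[-1,-1,-1,-1,-1,-1,-1], xyz=[[0,0,0],[0,0,0.8],[0,0,0.8],[0,0,0.7],[0,0,0.5],[0,0,0.3],[0,0,0]], turn=[[0,0,0],[0,0,0],[0,0,0],[0,0,0],[0,0,0],[0,0,0],[0,0,0]])

```text
clock: 21.1
tcp_pos: [0.5185, -0.2992, 0.0095]
tcp_rot: [180.0, -0.2, 150.1]
wrist_force: [-0.2, 0.2, -2.1]
finger_gap: 0.0215
```

Run:
```python
from h import *
plan((.522,-.302,-.009),(180,0,150)); print(observe()["joints"].round(2).tolist())
```

```text
clock 21.1 pos [ 0.5185 -0.2992  0.0095] rot [180.   -0.2 150.1] gap 0.022 F [-0.2  0.2 -2.1]
 joints [ -5.  28.  39. 104. -21.  55. 103.]
 first move shift [-0.11 -0.02  0.46] turn [ 0.   -0.02  0.01] max 0.5
[-5.32, 28.15, 39.12, 104.41, -21.26, 55.15, 103.03]
```

Request:
jog_arm(claw=[-1,-1,-1,0.3,0.3,0.3], xyz=[[0,0,0.25],[0,0,0.21],[0,0,0],[0,0,0],[0,0,0],[0,0,0]], turn=[[0,0,0],[0,0,0],[0,0,0],[0,0,0],[0,0,0],[0,0,0]])

```text
clock: 21.85
tcp_pos: [0.5188, -0.2993, -0.0083]
tcp_rot: [180.0, -0.1, 150.2]
wrist_force: [-0.3, 0.1, 0.2]
finger_gap: 0.0559
```

Request:
jog_arm(claw=[0.3,0.3,0.3,0.3,0.3,0.3,0.3,0.3], xyz=[[0,0,-0.25],[0,0,0],[0,0,0],[0,0,0],[0,0,0],[0,0,0],[0,0,0],[0,0,0]], turn=[[0,0,0],[0,0.9,0],[0,0.9,0],[0,0.9,0],[0,0.9,0],[0,0.9,0],[0,0,0],[0,0,0]])

```text
clock: 22.85
tcp_pos: [0.519, -0.2999, 0.0022]
tcp_rot: [-180.0, -45.0, 150.1]
wrist_force: [0.5, 0.6, 1.5]
finger_gap: 0.0556
```

Run:
```python
from h import *
plan(); o=observe();print(o["joints"].round(1).tolist()); R=R_(o["tcp_rot"]).as_matrix(); print(R.round(2).tolist())
```

```text
clock 22.9 pos [ 0.519  -0.2999  0.0022] rot [-180.   -45.   150.1] gap 0.056 F [0.5 0.6 1.5]
 joints [ 12.  64.  32.  57. -23. 111. 101.]
 first move shift [0. 0. 0.] turn [0. 0. 0.] max 0.0
[12.0, 63.7, 32.4, 57.4, -22.8, 110.6, 101.4]
[[-0.61, 0.5, -0.61], [0.35, 0.87, 0.35], [0.71, -0.0, -0.71]]
```

Request:
jog_arm(claw=[0.3,0.3,0.3,-1,-1,-1,-1], xyz=[[0.12,0,0.2],[0.13,0,0.2],[0,0,0.03],[0,0,0],[0,0,0],[0,0,0],[0,0,0]], turn=[[0,0,0],[0,0,0],[0,0,0],[0,0,0],[0,0,0],[0,0,0],[0,0,0]], squeeze=100)

```text
clock: 23.72
tcp_pos: [0.5027, -0.29, -0.0022]
tcp_rot: [180.0, -45.1, 150.2]
wrist_force: [2.6, -0.5, 7.9]
finger_gap: 0.0217
```

Request:
jog_arm(claw=[-1,-1,-1,-1], xyz=[[0.3,0,-0.3],[0.6,0,-0.6],[0.6,0,-0.6],[0.5,0,-0.5]], turn=[[0,0,0],[0,0,0],[0,0,0],[0,0,0]])

```text
clock: 24.22
tcp_pos: [0.5025, -0.2902, 0.1116]
tcp_rot: [180.0, -45.0, 150.2]
wrist_force: [-0.1, -0.9, -2.2]
finger_gap: 0.0216
```

Run:
```python
from h import *
plan(); im=camera("wrist"); sc=camera("scene"); u=proj("scene",[observe()["tcp_pos"]])[0].astype(int)
c=np.zeros((360,800,3),np.uint8); c[:,:480]=cv2.resize(im,(480,360)); s=cv2.resize(sc[u[1]-55:u[1]+35,u[0]-50:u[0]+30],None,fx=4,fy=4); c[:,480:]=s[:360,:320]
cv2.imwrite("pics/w8.png",c)
```

```text
clock 24.2 pos [ 0.5025 -0.2902  0.1116] rot [180.  -45.  150.2] gap 0.022 F [-0.1 -0.9 -2.2]
 joints [ 11.  55.  34.  60. -20. 117. 102.]
 first move shift [0. 0. 0.] turn [0. 0. 0.] max 0.0
```

View pics/w8.png

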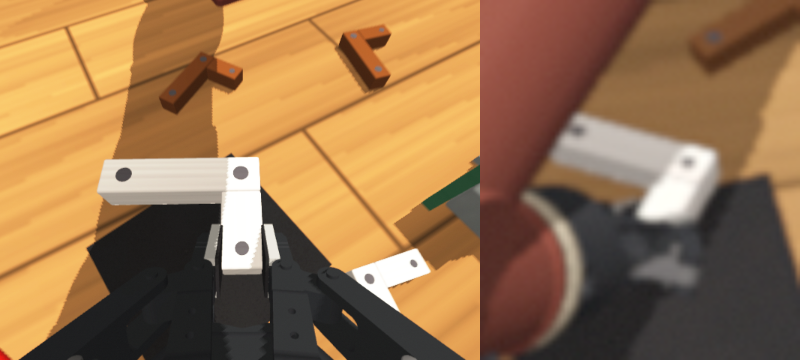

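The wrist and scene views show b2 held by its foot at 45° tilt and level, with the leg clear. Now I swing it 90° about the jaw axis.

Request:
jog_arm(claw=[-1,-1,-1,-1,-1,-1,-1,-1,-1,-1], xyz=[[0,0,0],[0,0,0],[0,0,0],[0,0,0],[0,0,0],[0,0,0],[0,0,0],[0,0,0],[0,0,0],[0,0,0]], turn=[[0,-0.8,0],[0,-0.8,0],[0,-0.8,0],[0,-0.8,0],[0,-0.8,0],[0,-0.8,0],[0,-0.8,0],[0,-0.8,0],[0,-0.8,0],[0,-0.8,0]])

```text
clock: 25.58
tcp_pos: [0.502, -0.2884, 0.1094]
tcp_rot: [179.8, 35.1, 150.1]
wrist_force: [-0.4, -4.0, -2.1]
finger_gap: 0.0217
```

Request:
jog_arm(claw=[-1,-1,-1], xyz=[[0,0,0],[0,0,0],[0,0,0]], turn=[[0,-0.5,0],[0,-0.5,0],[0,0,0]])

```text
clock: 25.95
tcp_pos: [0.5015, -0.2962, 0.1156]
tcp_rot: [-179.5, 39.3, 150.1]
wrist_force: [-0.1, -0.4, -2.1]
finger_gap: 0.0218
```

Run:
```python
from h import *
plan((.5025,-.290,.045),(180,45,150)); print(observe()["joints"].round(1).tolist())
```

```text
clock 25.9 pos [ 0.5015 -0.2962  0.1156] rot [-179.5   39.3  150.1] gap 0.022 F [-0.1 -0.4 -2.1]
 joints [  8.  -8.  14. 136.  30.  14.  56.]
 first move shift [1.16 0.16 1.33] turn [-0.05 -0.57  0.01] max 1.3
[8.1, -7.6, 14.2, 136.2, 30.0, 13.9, 55.9]
```

```bash
python3 -c "
from h import *
plan((.541,-.312,.10),(180,45,150))"
```

```text
clock 25.9 pos [ 0.5015 -0.2962  0.1156] rot [-179.5   39.3  150.1] gap 0.022 F [-0.1 -0.4 -2.1]
 joints [  8.  -8.  14. 136.  30.  14.  56.]
 first move shift [-0.57  0.16  0.97] turn [-0.05 -0.57  0.01] max 1.0
```

Request:
jog_arm(claw=[-1,-1,-1,-1,-1], xyz=[[-0.2,0.05,0.33],[-0.2,0.05,0.33],[-0.2,0.05,0.33],[0,0,0],[0,0,0]], turn=[[0,0,0],[0,0,0],[0,-0.2,0],[-0.05,-0.4,0],[0,0,0]])

```text
clock: 26.58
tcp_pos: [0.5428, -0.3166, 0.1015]
tcp_rot: [-178.7, 42.6, 150.4]
wrist_force: [0.1, -0.3, -2.3]
finger_gap: 0.0215
```

```bash
python3 -c "
from h import *
plan((.541,-.312,.045),(180,45,150))"
```

```text
clock 26.6 pos [ 0.5428 -0.3166  0.1015] rot [-178.7   42.6  150.4] gap 0.022 F [ 0.1 -0.3 -2.3]
 joints [  9.  -0.  14. 134.  58.   7.  27.]
 first move shift [1.03 0.1  0.97] turn [-0.1  -0.24  0.03] max 1.0
```

Request:
jog_arm(claw=[-1,-1,-1,-1,-1], xyz=[[0.25,0,0.27],[0.25,0,0.27],[0.25,0,0.27],[0.2,0,0.22],[0,0,0]], turn=[[0,0,0],[0,0,0],[0,0,0],[0,0,0],[0,0,0]])

```text
clock: 27.2
tcp_pos: [0.5422, -0.3194, 0.0586]
tcp_rot: [-178.4, 42.7, 150.4]
wrist_force: [-0.1, -0.1, -1.9]
finger_gap: 0.0215
```

```bash
python3 -c "
from h import *
plan((.541,-.312,.036),(180,43,150))"
```

```text
clock 27.2 pos [ 0.5422 -0.3194  0.0586] rot [-178.4   42.7  150.4] gap 0.022 F [-0.1 -0.1 -1.9]
 joints [ 16.   5.   7. 136. 120.   7. -36.]
 first move shift [0.47 0.16 0.33] turn [-0.13 -0.03  0.03] max 0.5
```

Request:
jog_arm(claw=[-1,-1,-1,-1,-1,-1], xyz=[[0.06,0,0.1],[0.06,0,0.1],[0.06,0,0.1],[0.06,0,0.1],[0,0,0],[0,0,0]], turn=[[0,0,0],[0,0,0],[0,0,0],[0,0,0],[0,0,0],[0,0,0]])

```text
clock: 27.95
tcp_pos: [0.5457, -0.3221, 0.0416]
tcp_rot: [-178.5, 42.8, 150.3]
wrist_force: [-0.1, 0.1, -2.9]
finger_gap: 0.0217
```

```bash
python3 -c "
from h import *
plan((.541,-.312,.036),(180,43,150))"
```

```text
clock 27.9 pos [ 0.5457 -0.3221  0.0416] rot [-178.5   42.8  150.3] gap 0.022 F [-0.1  0.1 -2.9]
 joints [ 23.   8.  -0. 135. 134.   9. -50.]
 first move shift [ 0.26  0.16 -0.06] turn [-0.13 -0.02  0.02] max 0.3
```

Request:
jog_arm(claw=[-1,-1,-1], xyz=[[0.06,0,0.06],[0.03,0,0.03],[0,0,0]], turn=[[0,0,0],[0,0,0],[0,0,0]])

```text
clock: 28.32
tcp_pos: [0.5465, -0.3224, 0.0373]
tcp_rot: [-178.5, 43.0, 150.3]
wrist_force: [1.4, 0.5, 2.2]
finger_gap: 0.0218
```

Contact shows as the force changing from −2 to +2 N. I'll release, rise straight up, and check that it stands.

Request:
jog_arm(claw=[-0.4,-0.2,0.2,0.3,0.3,0.3,0.3,0.3,0.3,0.3], xyz=[[0,0,0],[0,0,0],[0,0,0],[0,0,0],[-0.3,0,-0.32],[-0.55,0,-0.6],[-0.55,0,-0.6],[-0.55,0,-0.6],[-0.55,0,-0.6],[0,0,0]], turn=[[0,0,0],[0,0,0],[0,0,0],[0,0,0],[0,0,0],[0,0,0],[0,0,0],[0,0,0],[0,0,0],[0,0,0]])

```text
clock: 29.58
tcp_pos: [0.5448, -0.3328, 0.115]
tcp_rot: [-176.4, 43.7, 150.5]
wrist_force: [0.0, 0.4, 0.3]
finger_gap: 0.0553
```

Run:
```python
from h import *
plan((.5187,-.3066,.2),(180,-43,150)); im=camera("wrist"); cv2.imwrite("pics/w9f.png",im)
a=proj("scene",[(.53,-.314,.03)])[0].astype(int); sc=camera("scene")
c=np.zeros((400,800,3),np.uint8); c[:360,:480]=cv2.resize(im,(480,360)); s=cv2.resize(sc[max(a[1]-40,0):a[1]+40,a[0]-40:a[0]+40],(320,320)); c[:320,480:]=s
cv2.imwrite("pics/w9.png",c)
```

```text
clock 29.6 pos [ 0.5448 -0.3328  0.115 ] rot [-176.4   43.7  150.5] gap 0.055 F [0.  0.4 0.3]
 joints [ 10.  -1.  12. 133.  64.  10.  21.]
 first move shift [-0.82  0.11 -2.16] turn [-0.29  8.67 -0.21] max 8.7
```

View pics/w9.png

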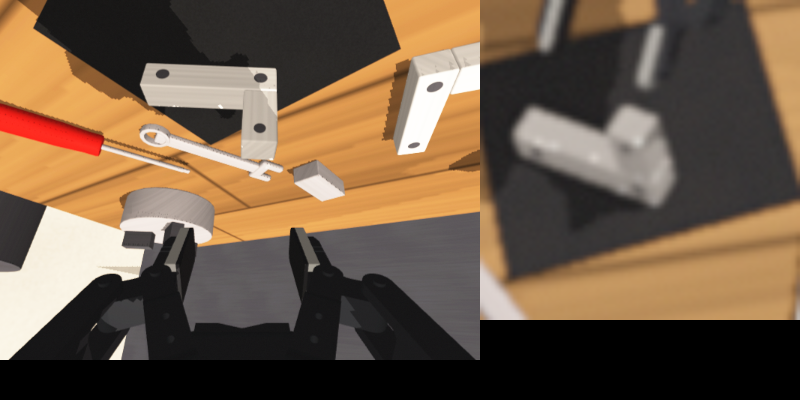

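The bracket stands on its leg edge with the foot up. Dots in the wrist view are at (163,74), (260,77) and (260,128). I'll fit its standing pose from these dots.

Run:
```python
from h import *
f=camfun("wrist"); px=np.array([(163,74),(260,77),(260,128)])*4/3
def pts(v,b):  # v: x,y of bracket origin, yaw of x axis
    a=np.radians(v[2]); t=np.array([np.cos(a),np.sin(a),0]); n=np.array([np.sin(a),-np.cos(a),0])
    b=np.atleast_2d(b)/1e3; return np.r_[v[:2],.015]+b[:,:1]*t+b[:,1:2]*[0,0,1]+b[:,2:]*n
B=[(-36,0,-11),(36,0,-11),(38,46,-11)]
s=least_squares(lambda v:(f(pts(v,B))-px).ravel(),[.51,-.35,60],x_scale=[.01,.01,5]); print(s.x,s.fun.round(1))
print("foot centre",pts(s.x,[(38,0,0)]))
g=pts(s.x,[(38,31,0)])[0]; a=np.radians(s.x[2]); n=np.array([np.sin(a),-np.cos(a),0])
yaw=s.x[2]+90; R=R_((180,-43,yaw)).as_matrix(); print("n",n,"toolz",R[:,2])
T=g+.024*R[:,2]; print("TCP grasp",T,"yaw",yaw); pre=T-.06*R[:,2]
plan((*T[:2],.21),(180,-43,yaw)); np.save("B.npy",np.r_[T,yaw])
```

```text
[ 0.50977263 -0.34511127 57.93245032] [-1.2  0.3 -0.8  1.   1.7 -1. ]
foot centre [[ 0.52994754 -0.31290921  0.015     ]]
n [ 0.84742275 -0.53091871  0.        ] toolz [-0.57794093  0.36208569 -0.7313537 ]
TCP grasp [ 0.51607695 -0.30421915  0.02844751] yaw 147.93245032187025
clock 29.7 pos [ 0.5438 -0.3327  0.1131] rot [-176.3   43.5  150.6] gap 0.055 F [-1.   0.4  0.1]
 joints [ 10.  -0.  12. 133.  65.  10.  21.]
 first move shift [-0.98  0.12 -2.43] turn [-0.29  8.66  0.02] max 8.7
```

Request:
jog_arm(claw=[0.3,0.3,0.3,0.3,0.3,0.3,0.3,0.3,0.3,0.3], xyz=[[0.24,0.06,-0.45],[0.24,0.06,-0.45],[0,0,0],[0,0,0],[0,0,0],[0,0,0],[0,0,0],[0,0,0],[0,0,0],[0,0,0]], turn=[[0,0,0],[-0.3,0,0],[0,0.8,0],[0,0.8,0],[0,0.8,0],[0,0.8,0],[0,0.8,0],[0,0.8,0],[0,0.8,0],[0,0.8,0]])

```text
clock: 30.92
tcp_pos: [0.5118, -0.321, 0.1249]
tcp_rot: [-177.6, -16.5, 147.9]
wrist_force: [-0.6, 0.3, -0.4]
finger_gap: 0.0553
```

Request:
jog_arm(claw=[0.3,0.3,0.3,0.3], xyz=[[0,0,0],[0,0,0],[0,0,0],[0,0,0]], turn=[[0,0.8,0],[0,0.8,0],[0,0.6,0],[0,0,0]])

```text
clock: 31.42
tcp_pos: [0.5115, -0.3207, 0.1213]
tcp_rot: [-177.0, -38.5, 146.8]
wrist_force: [0.1, 0.1, 0.7]
finger_gap: 0.0553
```

Run:
```python
from h import *
B=np.load("B.npy"); plan((*B[:2],.08),(180,-43,B[3]),first="turn"); plan(B[:3],(180,-43,B[3]),first="turn",show=0)
```

```text
clock 31.4 pos [ 0.5115 -0.3207  0.1213] rot [-177.   -38.5  146.8] gap 0.055 F [0.1 0.1 0.7]
 joints [ 13.  52.  30.  60. -16. 112.  98.]
 first turn shift [-0.61  0.41  0.84] turn [-0.22  0.45 -0.1 ] max 0.8
 first turn shift [-1.49  0.41  1.78] turn [-0.22  0.45 -0.1 ] max 1.8
```

Request:
jog_arm(claw=[0.3,0.3,0.3,0.3,0.3,0.3,0.3,0.3], xyz=[[0,0,0],[0,0.41,0],[0,0,0],[-0.3,0,0.36],[-0.3,0,0.36],[-0.3,0,0.36],[-0.3,0,0.36],[0,0,0]], turn=[[-0.22,0.45,-0.1],[0,0,0],[0,0,0],[0,0,0],[0,0,0],[0,0,0],[0,0,0],[0,0,0]])

```text
clock: 32.42
tcp_pos: [0.5186, -0.3021, 0.0489]
tcp_rot: [179.3, -42.8, 148.6]
wrist_force: [-0.5, -0.5, -0.3]
finger_gap: 0.0554
```

Run:
```python
from h import *
B=np.load("B.npy"); plan(B[:3],(180,-43,B[3]),first="turn")
```

```text
clock 32.4 pos [ 0.5186 -0.3021  0.0489] rot [179.3 -42.8 148.6] gap 0.055 F [-0.5 -0.5 -0.3]
 joints [ 14.  58.  28.  59. -20. 111.  98.]
 first turn shift [-0.33 -0.08  0.39] turn [0.03 0.02 0.05] max 0.4
```

Request:
jog_arm(claw=[0.3,0.3,0.3,0.3,-1,-1,-1,-1,-1], xyz=[[0,0,0],[-0.16,-0.08,0.2],[-0.16,0,0.19],[0,0,0],[0,0,0],[0,0,0],[0,0,0],[0,0,0],[0,0,0]], turn=[[0.05,0.02,0.05],[0,0,0],[0,0,0],[0,0,0],[0,0,0],[0,0,0],[0,0,0],[0,0,0],[0,0,0]], squeeze=100)

```text
clock: 33.55
tcp_pos: [0.5171, -0.3048, 0.0314]
tcp_rot: [-179.8, -42.7, 148.0]
wrist_force: [2.5, -0.7, 5.4]
finger_gap: 0.022
```

Request:
jog_arm(claw=[-1,-1,-1,-1], xyz=[[0.3,0,-0.32],[0.5,0,-0.54],[0.5,0,-0.54],[0,0,0]], turn=[[0,0,0],[0,0,0],[0,0,0],[0,0,0]])

```text
clock: 34.05
tcp_pos: [0.5176, -0.3053, 0.11]
tcp_rot: [-179.8, -42.5, 148.0]
wrist_force: [0.6, -0.1, -3.5]
finger_gap: 0.0217
```

Run:
```python
from h import *
plan((.555,-.325,.11))
```

```text
clock 34.0 pos [ 0.5176 -0.3053  0.11  ] rot [-179.8  -42.5  148. ] gap 0.022 F [ 0.6 -0.1 -3.5]
 joints [ 14.  55.  29.  57. -19. 116.  98.]
 first move shift [-0.78  0.08 -0.71] turn [0. 0. 0.] max 0.8
```

Request:
jog_arm(claw=[-1,-1,-1,-1,-1,-1,-1,-1,-1,-1], xyz=[[0,0,0],[0,0,0],[0,0,0],[0,0,0],[0,0,0],[-0.6,0,0],[-0.6,0,0],[0,0,0],[0,0,0],[0,0,0]], turn=[[0,-0.85,0],[0,-0.85,0],[0,-0.85,0],[0,-0.85,0],[0,-0.85,0],[0,0,0],[0,0,0],[0,-0.8,0],[0,-0.8,0],[0,-0.8,0]])

```text
clock: 35.3
tcp_pos: [0.5566, -0.3295, 0.1061]
tcp_rot: [-179.8, 23.9, 148.2]
wrist_force: [0.4, -1.8, -1.9]
finger_gap: 0.0219
```

Request:
jog_arm(claw=[-1,-1,-1,-1], xyz=[[0,0,0],[0,0,0],[0,0,0],[0,0,0]], turn=[[0,-0.8,0],[0,-0.7,0],[0,-0.6,0],[0,0,0]])

```text
clock: 35.8
tcp_pos: [0.5522, -0.3398, 0.1067]
tcp_rot: [-178.2, 40.2, 148.2]
wrist_force: [-1.0, 0.6, -1.0]
finger_gap: 0.0217
```

Run:
```python
from h import *
plan((.56,-.33,.03),(180,45,148));
```

```text
clock 35.8 pos [ 0.5522 -0.3398  0.1067] rot [-178.2   40.2  148.2] gap 0.022 F [-1.   0.6 -1. ]
 joints [-17.   1.  41. 131.  35.  11.  50.]
 first move shift [1.21 0.36 1.48] turn [-0.17 -0.48  0.02] max 1.5
```

Request:
jog_arm(claw=[-1,-1,-1,-1,-1,-1,-1,-1], xyz=[[0.2,0.06,0.25],[0.2,0.06,0.25],[0.2,0.06,0.25],[0.2,0.06,0.25],[0.2,0.06,0.25],[0,0,0],[0,0,0],[0,0,0]], turn=[[0,0,0],[0,0,0],[0,0,0],[0,0,0],[0,0,0],[-0.1,-0.15,0],[-0.1,-0.15,0],[0,0,0]])

```text
clock: 36.8
tcp_pos: [0.557, -0.3381, 0.0511]
tcp_rot: [-178.6, 41.9, 148.2]
wrist_force: [-1.0, -0.0, -2.6]
finger_gap: 0.0216
```

Run:
```python
from h import *
plan((.56,-.33,.005),(180,44,148));
```

```text
clock 36.8 pos [ 0.557  -0.3381  0.0511] rot [-178.6   41.9  148.2] gap 0.022 F [-1.  -0.  -2.6]
 joints [ 13.   9.  11. 132. 114.   6. -31.]
 first move shift [0.8  0.23 0.82] turn [-0.12 -0.21  0.02] max 0.8
```

Request:
jog_arm(claw=[-1,-1,-1,-1,-1,-1,-1,-1], xyz=[[0.15,0.02,0.16],[0.15,0.02,0.16],[0.15,0.02,0.16],[0.15,0.02,0.16],[0.1,0.02,0.1],[0,0,0],[0,0,0],[0,0,0]], turn=[[0,0,0],[0,0,0],[0,0,0],[0,0,0],[0,0,0],[-0.05,-0.1,0],[-0.05,-0.1,0],[0,0,0]])

```text
clock: 37.8
tcp_pos: [0.5578, -0.3342, 0.0101]
tcp_rot: [-179.6, 43.8, 148.3]
wrist_force: [-0.0, -0.7, -2.1]
finger_gap: 0.022
```

Run:
```python
from h import *
plan((.56,-.33,.003),(180,44,148));
```

```text
clock 37.8 pos [ 0.5578 -0.3342  0.0101] rot [-179.6   43.8  148.3] gap 0.022 F [-0.  -0.7 -2.1]
 joints [ 35.  15. -12. 134. 145.  15. -60.]
 first move shift [0.13 0.12 0.12] turn [-0.02 -0.02  0.02] max 0.1
```

Request:
jog_arm(claw=[-1,-1,-1], xyz=[[0.07,0,0.07],[0.06,0,0.06],[0,0,0]], turn=[[0,0,0],[0,0,0],[0,0,0]])

```text
clock: 38.17
tcp_pos: [0.5583, -0.3333, 0.0028]
tcp_rot: [-179.7, 43.9, 148.3]
wrist_force: [-0.0, -0.6, -2.4]
finger_gap: 0.0216
```

Still free (−2.4 N). I'll go 2 mm lower, release, and rise straight up.

Request:
jog_arm(claw=[-1,-1,-0.4,-0.2,0.2,0.3,0.3,0.3,0.3,0.3], xyz=[[0.035,0,0.035],[0,0,0],[0,0,0],[0,0,0],[0,0,0],[-0.2,0,-0.2],[-0.5,0,-0.5],[-0.5,0,-0.5],[-0.5,0,-0.5],[0,0,0]], turn=[[0,0,0],[0,0,0],[0,0,0],[0,0,0],[0,0,0],[0,0,0],[0,0,0],[0,0,0],[0,0,0],[0,0,0]])

```text
clock: 39.42
tcp_pos: [0.5592, -0.3365, 0.0815]
tcp_rot: [-179.1, 44.0, 148.4]
wrist_force: [-0.3, -0.4, 0.6]
finger_gap: 0.0552
```

Request:
jog_arm(claw=[1,1,1,1,1,1,1], xyz=[[0,0,0],[0,0,0],[0,0,0],[0,0,0],[0,0,0],[0,0,0],[0,0,0]], turn=[[0,0.8,0],[0,0.8,0],[0,0.8,0],[0,0.8,0],[0,0.8,0],[0,0.4,0],[0,0,0]])

```text
clock: 40.3
tcp_pos: [0.5501, -0.3885, 0.0935]
tcp_rot: [-173.4, 27.9, 145.8]
wrist_force: [-1.6, 0.4, -0.3]
finger_gap: 0.0853
```

Run:
```python
from h import *
plan((.52,-.32,.17),(180,0,58)); plan((.52,-.32,.17),(180,0,58),first="turn",show=0)
im=camera("wrist"); cv2.imwrite("pics/w10.png",im)
for x0 in((.56,-.38,58),(.55,-.36,58)): print(fitL(im,camfun("wrist"),x0,0,z=.025,roi=150))
```

```text
clock 40.3 pos [ 0.5501 -0.3885  0.0935] rot [-173.4   27.9  145.8] gap 0.085 F [-1.6  0.4 -0.3]
 joints [ 25.  10.   1. 116.  22.  29.  62.]
 first move shift [ 0.51  0.7  -2.53] turn [1.6  2.7  8.42] max 8.4
 first turn shift [ 1.05 -1.54 -1.91] turn [1.6  2.7  8.42] max 8.4
(array([ 0.54426134, -0.37019205, 58.79471105]), np.float64(0.5049277634673536))
(array([ 0.54432324, -0.37012313, 59.03076795]), np.float64(0.5035705921495299))
```

Request:
jog_arm(claw=[1,1,1,1,1], xyz=[[0.13,0.17,-0.63],[0.13,0.17,-0.63],[0.13,0.17,-0.63],[0.13,0.17,-0.63],[0,0,0]], turn=[[0,0,0],[0,0,0],[0,0,0],[0,0,0],[0,0,0]])

```text
clock: 40.98
tcp_pos: [0.5185, -0.3188, 0.1701]
tcp_rot: [-173.4, 27.9, 145.9]
wrist_force: [-0.0, -0.4, 0.2]
finger_gap: 0.0855
```

Request:
jog_arm(claw=[1,1,1,1,1,1,1,1,1,1], xyz=[[0,0,0],[0,0,0],[0,0,0],[0,0,0],[0,0,0],[0,0,0],[0,0,0],[0,0,0],[0,0,0],[0,0,0]], turn=[[0.16,0.27,0.84],[0.16,0.27,0.84],[0.16,0.27,0.84],[0.16,0.27,0.84],[0.16,0.27,0.84],[0.16,0.27,0.84],[0.16,0.27,0.84],[0.16,0.27,0.84],[0.16,0.27,0.84],[0.16,0.27,0.84]])

```text
clock: 42.22
tcp_pos: [0.5174, -0.3206, 0.167]
tcp_rot: [-179.7, 0.1, 57.9]
wrist_force: [-0.5, -0.5, 0.6]
finger_gap: 0.0854
```

Request:
jog_arm(claw=[1,1], xyz=[[0,0,0],[0,0,0]], turn=[[0,0,0],[0,0,0]])

```text
clock: 42.48
tcp_pos: [0.5181, -0.3192, 0.1681]
tcp_rot: [-179.8, 0.1, 58.5]
wrist_force: [-0.0, 0.4, -0.8]
finger_gap: 0.0852
```

Run:
```python
from h import *
im=camera("wrist"); cv2.imwrite("pics/w11.png",im)
v,q=fitL(im,camfun("wrist"),(.544,-.37,58.8),0,z=.025,roi=150); print(v,q); plan((*v[:2],-.011),(180,0,v[2]))
a=np.radians(v[2]); B=np.c_[DL,[0]*3]; P=v[:2]+DL[:,:1]*[np.cos(a),np.sin(a)]+DL[:,1:]*[-np.sin(a),np.cos(a)]
print([im[int(y),int(x)].tolist() for x,y in camfun("wrist")(np.c_[P,[.025]*3])])
print("b1",fitL(camera("top"),camfun("top"),(.6222,-.2092,167.5),1,roi=28))
```

```text
[ 0.5470807  -0.39779147 56.51647645] 0.48681908316808586
clock 42.5 pos [ 0.5183 -0.3188  0.1684] rot [-179.8    0.    58.5] gap 0.085 F [-0.8  0.   0.1]
 joints [24. 16.  4. 93. -1. 71. -3.]
 first move shift [-1.31  1.66  4.48] turn [-0.02  0.    0.2 ] max 4.5
[[69, 69, 74], [121, 120, 131], [118, 118, 127]]
b1 (array([  0.6222,  -0.2092, 167.5   ]), np.float64(0.8573543928923988))
```

Run:
```python
import h; from h import *
im=cv2.imread("pics/w11.png"); f=camfun("wrist")
for th in(120,140,190,220):
    h.white=lambda im,th=th:((im.min(2)>th)&(im.max(2).astype(int)-im.min(2)<45)).astype(np.uint8)
    for x0 in((.5526,-.375,58),(.547,-.398,56)):
        v,q=fitL(im,f,x0,0,z=.025,roi=100); print(th,v.round(4),round(q,3))
def dots2(im):
    g=cv2.medianBlur(im.max(2),3); n,lab,st,c=cv2.connectedComponentsWithStats(((g<150)&(im.max(2).astype(int)-im.min(2)<30)).astype(np.uint8))
    return [(c[i].round(1).tolist(),st[i,4]) for i in range(1,n) if 20<st[i,4]<400]
print(dots2(im)); print(f([(.5526,-.375,.025)]))
```

```text
120 [ 0.5481 -0.3961 56.3188] 0.557
120 [ 0.5483 -0.3955 55.9792] 0.503
140 [ 0.5485 -0.3959 56.6847] 0.604
140 [ 0.5486 -0.3958 56.9116] 0.567
190 [ 0.547  -0.3986 56.87  ] 0.706
190 [ 0.547  -0.3987 56.6111] 0.66
220 [ 0.5471 -0.399  56.6285] 0.64
220 [ 0.547  -0.399  56.6174] 0.602
[([408.2, 14.9], np.int32(123)), ([366.6, 51.1], np.int32(268)), ([316.1, 49.8], np.int32(112)), ([20.8, 224.1], np.int32(44)), ([344.2, 235.0], np.int32(41)), ([396.5, 236.8], np.int32(65)), ([414.0, 250.2], np.int32(298)), ([9.3, 266.9], np.int32(63)), ([575.8, 287.3], np.int32(187)), ([563.6, 292.6], np.int32(82)), ([407.3, 297.8], np.int32(33)), ([85.6, 299.8], np.int32(59)), ([374.8, 306.8], np.int32(30)), ([389.1, 308.9], np.int32(69)), ([415.9, 316.2], np.int32(88))]
[[385.50144928 251.50908486]]
```

View pics/w11.png

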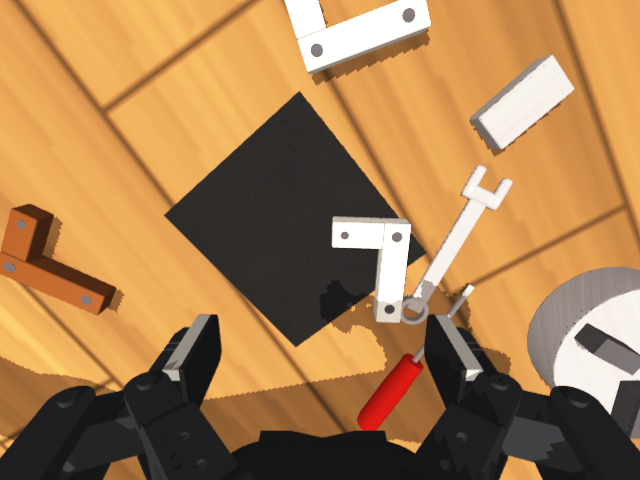

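Run:
```python
from h import *
im=cv2.imread("pics/w11.png"); m=((im.max(2).astype(int)-im.min(2))<45)&(im.min(2)>100)
for r in range(236,321,6):
    c=np.where(m[r,370:520])[0]+370; s=np.split(c,np.where(np.diff(c)>1)[0]+1); print(r,[(x[0],x[-1]) for x in s if len(x)>2])
T=((.5183,-.3188,.1684),(-179.8,0,58.5))
p=ray("wrist",[(389.1,308.9),(396.5,236.8),(344.2,235)],.025,T)[:,:2]; print(p)
q=p[:2].mean(0); d=p[1]-p[0]; print("origin",q,"yaw",np.degrees(np.arctan2(d[1],d[0])),np.linalg.norm(d))
# wrench: top camera then/now
t0=cv2.imread("pics/top0.png"); t1=camera("top"); cv2.imwrite("pics/t3.png",t1)
for n,(x,y,w,h) in dict(wrench=(430,188,35,52),gauge=(410,165,22,32),screw=(460,212,40,62)).items():
    print(n,np.abs(t0[y:y+h,x:x+w].astype(int)-t1[y:y+h,x:x+w]).mean(), (np.abs(t0[y:y+h,x:x+w].astype(int)-t1[y:y+h,x:x+w]).max(2)>60).sum())
```

```text
236 [(np.int64(370), np.int64(409)), (np.int64(447), np.int64(466))]
242 [(np.int64(370), np.int64(409)), (np.int64(443), np.int64(463))]
248 [(np.int64(370), np.int64(408)), (np.int64(440), np.int64(459))]
254 [(np.int64(378), np.int64(407)), (np.int64(436), np.int64(455))]
260 [(np.int64(378), np.int64(406)), (np.int64(432), np.int64(452))]
266 [(np.int64(377), np.int64(406)), (np.int64(429), np.int64(448))]
272 [(np.int64(377), np.int64(405)), (np.int64(425), np.int64(444))]
278 [(np.int64(376), np.int64(404)), (np.int64(422), np.int64(441))]
284 [(np.int64(376), np.int64(403)), (np.int64(418), np.int64(437))]
290 [(np.int64(375), np.int64(403)), (np.int64(415), np.int64(433)), (np.int64(464), np.int64(472))]
296 [(np.int64(375), np.int64(402)), (np.int64(412), np.int64(430)), (np.int64(461), np.int64(466))]
302 [(np.int64(374), np.int64(426)), (np.int64(457), np.int64(462))]
308 [(np.int64(374), np.int64(384)), (np.int64(394), np.int64(402)), (np.int64(409), np.int64(428)), (np.int64(452), np.int64(458))]
314 [(np.int64(375), np.int64(402)), (np.int64(423), np.int64(427)), (np.int64(447), np.int64(453))]
320 [(np.int64(376), np.int64(399)), (np.int64(402), np.int64(411)), (np.int64(415), np.int64(423)), (np.int64(439), np.int64(450))]
[[ 0.52725399 -0.42894167]
 [ 0.56736246 -0.36773292]
 [ 0.52798307 -0.34172356]]
origin [ 0.54730823 -0.3983373 ] yaw 56.76424139284165 0.07317923574013757
wrench 39.497802197802194 682
gauge 3.765625 2
screw 31.030645161290323 420
```

Wrist view: b2 is now right-handed (dots (344,235), (397,237), (389,309)), but its leg end lies close to the wrench's ring at (413,310). I'll grip it nearer the foot with a narrow opening so I miss the wrench.

Run:
```python
from h import *
plan((.5539,-.3883,-.009),(180,0,56.8),first="turn")
```

```text
clock 42.6 pos [ 0.5186 -0.3185  0.169 ] rot [-179.9   -0.    58.5] gap 0.085 F [ 0.5 -1.  -0.1]
 joints [24. 16.  4. 93. -1. 71. -3.]
 first turn shift [-0.98  1.69  4.45] turn [-0.01 -0.    0.17] max 4.4
```

Request:
jog_arm(claw=[-0.2,-0.2,-0.2,-0.2,-0.2,-0.2,-0.2,-0.2,-0.2,-0.2], xyz=[[0,0,0],[-0.49,0.84,0],[-0.49,0.85,0],[0,0,0],[0,0,0.8],[0,0,0.9],[0,0,0.9],[0,0,0.6],[0,0,0],[0,0,0]], turn=[[0,0,0.17],[0,0,0],[0,0,0],[0,0,0],[0,0,0],[0,0,0],[0,0,0],[0,0,0],[0,0,0],[0,0,0]])

```text
clock: 43.88
tcp_pos: [0.5541, -0.3886, 0.0424]
tcp_rot: [-179.9, -0.1, 56.7]
wrist_force: [0.2, -0.4, -0.1]
finger_gap: 0.0338
```

Run:
```python
from h import *
plan((.5539,-.3883,-.009),(180,0,56.8),first="turn")
```

```text
clock 43.9 pos [ 0.5541 -0.3886  0.0424] rot [-1.799e+02 -1.000e-01  5.670e+01] gap 0.034 F [ 0.2 -0.4 -0.1]
 joints [27. 29.  5. 90. -3. 61.  0.]
 first turn shift [ 0.   -0.01  1.29] turn [-0.01 -0.01 -0.01] max 1.3
```

Request:
jog_arm(claw=[-0.2,-0.2,-0.2,-0.2,-1,-1,-1,-1,-1], xyz=[[0,0,0.4],[0,0,0.4],[0,0,0.35],[0,0,0.14],[0,0,0],[0,0,0],[0,0,0],[0,0,0],[0,0,0]], turn=[[0,0,0],[0,0,0],[0,0,0],[0,0,0],[0,0,0],[0,0,0],[0,0,0],[0,0,0],[0,0,0]], squeeze=80)

```text
clock: 45.0
tcp_pos: [0.5534, -0.3884, -0.0105]
tcp_rot: [-179.9, -0.1, 56.6]
wrist_force: [-0.7, 0.3, -1.8]
finger_gap: 0.0218
```

Request:
jog_arm(claw=[-1,-1,-1,-1,-1,-1,-1,-1], xyz=[[0,0,-0.3],[0,0,-0.8],[0,0,-0.9],[0,0,-0.9],[0,0,-0.9],[0,0,-0.7],[0,0,0],[0,0,0]], turn=[[0,0,0],[0,0,0],[0,0,0],[0,0,0],[0,0,0],[0,0,0],[0,0,0],[0,0,0]])

```text
clock: 46.0
tcp_pos: [0.5532, -0.3886, 0.1686]
tcp_rot: [-179.8, -0.1, 56.6]
wrist_force: [-0.4, 0.1, -2.3]
finger_gap: 0.0223
```

```bash
cat >> h.py <<'E'
def nest(k,dx,dy=0):
    x,y,t=np.load("fx.npy"); c,s=np.cos(t),np.sin(t); a,b=dx,dy+.092*k
    return np.array([x+c*a-s*b,y+s*a+c*b]),np.degrees(t)
E
python3 - <<'E'
from h import *
p,y=nest(1,.015); print(p,y); plan((*p,.17),(180,0,y)); plan((*p,.17),(180,0,y),first="turn",show=0)
f=camfun("wrist"); o=observe(); im=camera("wrist")
v,q=fitL(im,f,(o["tcp_pos"][0]-.0066,o["tcp_pos"][1]-.01,56.8),0,z=o["tcp_pos"][2]+.034,roi=160); print(v,q,"offset in bracket x,y:",R_((0,0,v[2])).inv().apply(np.r_[o["tcp_pos"][:2]-v[:2],0]))
E
```

```text
[0.62827435 0.17168029] 2.419584720195571
clock 46.0 pos [ 0.5532 -0.3886  0.1686] rot [-1.798e+02 -1.000e-01  5.660e+01] gap 0.022 F [-0.4  0.1 -2.3]
 joints [27. 24.  6. 83. -3. 74. -0.]
 first move shift [ 1.273e+01 -6.130e+00  1.000e-02] turn [-0.02  0.    5.42] max 12.7
 first turn shift [  2.47 -13.91  -0.03] turn [-0.02  0.    5.42] max 13.9
[ 0.54625338 -0.40063938 56.77810001] 0.77785247999306 offset in bracket x,y: [0.01389126 0.00082559 0.        ]
```

Request:
jog_arm(claw=[-1,-1,-1,-1,-1,-1,-1,-1,-1,-1], xyz=[[0.85,-0.41,0],[0.85,-0.41,0],[0.85,-0.41,0],[0.85,-0.41,0],[0.85,-0.41,0],[0.85,-0.41,0],[0.85,-0.41,0],[0.85,-0.41,0],[0.85,-0.41,0],[0.85,-0.41,0]], turn=[[0,0,0],[0,0,0],[0,0,0],[0,0,0],[0,0,0],[0,0,0],[0,0,0],[0,0,0],[0,0,0],[0,0,0]])

```text
clock: 47.3
tcp_pos: [0.6028, -0.0135, 0.1689]
tcp_rot: [-179.7, -0.0, 56.6]
wrist_force: [1.1, 0.1, -1.1]
finger_gap: 0.0219
```

Request:
jog_arm(claw=[-1,-1,-1,-1,-1,-1,-1,-1,-1,-1], xyz=[[0.85,-0.41,0],[0.85,-0.41,0],[0.85,-0.41,0],[0,0,0],[0,0,0],[0,0,0],[0,0,0],[0,0,0],[0,0,0],[0,0,0]], turn=[[0,0,0],[0,0,0],[0,0,0],[0,0,0.9],[0,0,0.9],[0,0,0.9],[0,0,0.9],[0,0,0.9],[0,0,0.9],[0,0,0]])

```text
clock: 48.55
tcp_pos: [0.6178, 0.0975, 0.1692]
tcp_rot: [-179.9, 0.2, 2.7]
wrist_force: [-0.8, 0.6, -1.8]
finger_gap: 0.0218
```

Run:
```python
from h import *
p,y=nest(1,.0165); plan((*p,.05),(180,0,y),first="turn")
im=camera("wrist"); o=observe(); f=camfun("wrist"); R=R_((0,0,y)); e=R.apply([-.013,0,0])[:2]
v,q=fitL(im,f,(*(o["tcp_pos"][:2]+e),y),0,z=o["tcp_pos"][2]+.034,roi=160); print(v,q,R_((0,0,v[2])).inv().apply(np.r_[o["tcp_pos"][:2]-v[:2],0]))
```

```text
clock 48.5 pos [0.6178 0.0975 0.1692] rot [-179.9    0.2    2.7] gap 0.022 F [-0.8  0.6 -1.8]
 joints [ -13.   18.   -1.   90.   -0.   72. -100.]
 first turn shift [ 0.38 -1.84  2.98] turn [-0.01  0.02  0.03] max 3.0
[0.60491676 0.09544165 3.13819674] 0.5342535829731695 [0.01310195 0.00134108 0.        ]
```

Request:
jog_arm(claw=[-1,-1,-1,-1,-1,-1,-1,-1,-1], xyz=[[0.13,-0.62,0],[0.13,-0.62,0],[0.12,-0.62,0],[0,0,0.7],[0,0,0.8],[0,0,0.8],[0,0,0.6],[0,0,0],[0,0,0]], turn=[[0,0,0.03],[0,0,0],[0,0,0],[0,0,0],[0,0,0],[0,0,0],[0,0,0],[0,0,0],[0,0,0]])

```text
clock: 49.72
tcp_pos: [0.6309, 0.173, 0.0557]
tcp_rot: [-179.8, 0.0, 2.4]
wrist_force: [0.8, 0.0, -1.0]
finger_gap: 0.0218
```

Run:
```python
from h import *
p,y=nest(1,.0165); plan((*p,.0025),(180,0,y),first="turn")
```

```text
clock 49.7 pos [0.6309 0.173  0.0557] rot [-179.8    0.     2.4] gap 0.022 F [ 0.8  0.  -1. ]
 joints [ -17.   26.   -2.   93.    1.   61. -107.]
 first turn shift [-0.03  0.03  1.33] turn [-0.02  0.    0.  ] max 1.3
```

Request:
jog_arm(claw=[-1,-1,-1,-1,-1,-1], xyz=[[-0.03,0.02,0.3],[0,0,0.35],[0,0,0.3],[0,0,0.25],[0,0,0.12],[0,0,0]], turn=[[0,0,0],[0,0,0],[0,0,0],[0,0,0],[0,0,0],[0,0,0]])

```text
clock: 50.48
tcp_pos: [0.6289, 0.1721, 0.0016]
tcp_rot: [-179.8, 0.1, 2.3]
wrist_force: [0.0, 0.5, -2.8]
finger_gap: 0.0219
```

Request:
jog_arm(claw=[-0.3,-0.2,-0.1,0,0,0,0,0,0,0], xyz=[[0,0,0],[0,0,0],[0,0,0],[0,0,-0.5],[0,0,-0.8],[0,0,-0.8],[0,0,-0.8],[0,0,-0.8],[0,0,-0.5],[0,0,0]], turn=[[0,0,0],[0,0,0],[0,0,0],[0,0,0],[0,0,0],[0,0,0],[0,0,0],[0,0,0],[0,0,0],[0,0,0]])

```text
clock: 51.72
tcp_pos: [0.6303, 0.172, 0.1722]
tcp_rot: [-179.8, -0.1, 2.3]
wrist_force: [0.6, -1.1, -0.7]
finger_gap: 0.0428
```

Run:
```python
from h import *
im=camera("wrist"); cv2.imwrite("pics/w12.png",im); d=dots(im); x,y,t=np.load("fx.npy"); c,s=np.cos(t),np.sin(t)
if len(d):
    q=ray("wrist",d[:,:2],.034)[:,:2]-[x,y]; print(d.round(0).tolist()); print(np.c_[q@[c,s],q@[-s,c]-.092].round(4).tolist())
plan(); T=camera("top"); cv2.imwrite("pics/t4.png",T); print(fitL(T,camfun("top"),(.6222,-.2092,167.5),1,roi=28))
t0=cv2.imread("pics/top0.png")
for n,(x,y,w,h) in dict(wrench=(430,188,35,52),gauge=(410,165,22,32),screw=(460,212,40,62)).items():
    a=cv2.GaussianBlur(t0[y:y+h,x:x+w],(3,3),0).astype(int);b=cv2.GaussianBlur(T[y:y+h,x:x+w],(3,3),0); print(n,np.abs(a-b).mean().round(1),(np.abs(a-b).max(2)>60).sum())
```

```text
[[214.0, 193.0, 69.0], [323.0, 195.0, 73.0], [268.0, 195.0, 42.0], [222.0, 272.0, 56.0], [322.0, 274.0, 56.0]]
[[0.042, 0.0907], [0.0409, -0.0013], [0.0407, 0.0454], [-0.0308, 0.0905], [-0.0319, -0.0012]]
clock 51.8 pos [0.6295 0.1718 0.1703] rot [-179.8    0.     2.3] gap 0.043 F [-0.7  0.3 -1. ]
 joints [ -17.   21.   -2.   86.    1.   73. -107.]
 first move shift [0. 0. 0.] turn [0. 0. 0.] max 0.0
(array([  0.6222,  -0.2092, 167.5   ]), np.float64(0.6830916282135794))
wrench 8.3 26
gauge 6.1 0
screw 6.2 5
```

b2 sits in nest 1 (x +4.5 mm, y −1.2 mm), and the wrench and gauge block haven't visibly moved. Now to b1.

Request:
jog_arm(claw=[1,1,1,1,1,1,1,1,1,1], xyz=[[-0.12,0.83,0],[-0.12,0.83,0],[-0.12,0.83,0],[-0.12,0.83,0],[-0.12,0.83,0],[-0.12,0.83,0],[-0.12,0.83,0],[-0.12,0.83,0],[-0.12,0.83,0],[-0.12,0.83,0]], turn=[[0,0,0],[0,0,0],[0,0,0],[0,0,0],[0,0,0],[0,0,0],[0,0,0],[0,0,0],[0,0,0],[0,0,0]])

```text
clock: 53.08
tcp_pos: [0.5939, -0.1629, 0.1673]
tcp_rot: [-179.8, 0.2, 2.3]
wrist_force: [-0.2, 0.1, 0.1]
finger_gap: 0.0852
```

Request:
jog_arm(claw=[1,1,1,1,1,1,1,1,1,1], xyz=[[0,0,0],[0,0,0],[0,0,0],[0,0,0],[0,0,0],[0,0,0],[0,0,0],[0,0,0],[0,0,0],[0,0,0]], turn=[[0,0,-0.94],[0,0,-0.94],[0,0,-0.94],[0,0,-0.94],[0,0,-0.94],[0,0,-0.94],[0,0,-0.94],[0,0,-0.94],[0,0,0],[0,0,0]])

```text
clock: 54.32
tcp_pos: [0.5945, -0.162, 0.1682]
tcp_rot: [-179.8, -0.1, 77.3]
wrist_force: [0.4, -0.3, -0.7]
finger_gap: 0.0854
```

Run:
```python
from h import *
f=camfun("wrist"); im=camera("wrist"); cv2.imwrite("pics/w13.png",im)
best=max((fitL(im,f,x0,1,roi=150) for x0 in((.622,-.209,167.5),(.64,-.19,160),(.61,-.23,175))),key=lambda r:r[1]); v,q=best; print(v,q)
a=np.radians(v[2]); ux=np.array([np.cos(a),np.sin(a)]); uy=np.array([np.sin(a),-np.cos(a)])
g=v[:2]+.038*ux+.040*uy; print("foot grip",g,"tool yaw",v[2]-90); plan((*g,-.014),(180,0,v[2]-90),first="turn")
```

```text
[  0.62232261  -0.20913615 166.91744109] 0.749314254654852
foot grip [ 0.5943631  -0.16157287] tool yaw 76.9174410906904
clock 54.4 pos [ 0.5947 -0.1619  0.1685] rot [-1.798e+02 -1.000e-01  7.740e+01] gap 0.085 F [-1.2 -0.5 -0.4]
 joints [13. 17. -3. 92.  1. 72. -2.]
 first turn shift [ 0.01 -0.01  4.56] turn [-0.02 -0.01  0.05] max 4.6
```

Request:
jog_arm(claw=[1,1,1,1,1,0.6,-1,-1,-1,-1], xyz=[[0,0,0.7],[0,0,0.9],[0,0,0.9],[0,0,0.9],[0,0,0.7],[0,0,0.46],[0,0,0],[0,0,0],[0,0,0],[0,0,0]], turn=[[0,0,0.05],[0,0,0],[0,0,0],[0,0,0],[0,0,0],[0,0,0],[0,0,0],[0,0,0],[0,0,0],[0,0,0]], squeeze=80)

```text
clock: 55.62
tcp_pos: [0.5959, -0.1618, -0.0115]
tcp_rot: [180.0, -0.1, 77.0]
wrist_force: [-1.1, -0.1, 5.7]
finger_gap: 0.0216
```

Request:
jog_arm(claw=[-1,-1,-1,-1,-1,-1,-1], xyz=[[0,0,0],[0,0,0],[0,0,-0.5],[0,0,-0.9],[0,0,-0.9],[0,0,-0.7],[0,0,0]], turn=[[0,0,0],[0,0,0],[0,0,0],[0,0,0],[0,0,0],[0,0,0],[0,0,0]])

```text
clock: 56.5
tcp_pos: [0.5967, -0.1623, 0.1105]
tcp_rot: [179.8, -0.1, 77.0]
wrist_force: [0.7, -0.4, -2.5]
finger_gap: 0.0216
```

Request:
jog_arm(claw=[-1,-1,-1,-1,-1,-1], xyz=[[-0.8,-0.2,0],[-0.8,-0.2,0],[-0.8,-0.2,0],[-0.8,-0.2,0],[-0.8,-0.2,0],[-0.8,-0.2,0]], turn=[[0,0,0],[0,0,0],[0,0,0],[0,0,0],[0,0,0],[0,0,0]])

```text
clock: 57.25
tcp_pos: [0.5038, -0.3387, 0.1055]
tcp_rot: [-179.8, -0.2, 77.0]
wrist_force: [0.3, -0.4, -1.2]
finger_gap: 0.0217
```

Request:
jog_arm(claw=[-1,-1,-1,-1,-1,-1,-1,-1,-1,-1], xyz=[[0,0,0],[0,0,0],[0,0,0],[0,0,0],[0,0,0],[0,0,0],[0,0,0],[0,0,0],[0,0,0],[0,0,0]], turn=[[0,0,-0.86],[0,0,-0.86],[0,0,-0.86],[0,0,-0.86],[0,0,-0.86],[0,0,-0.86],[0,0,-0.86],[0,0,-0.86],[0,0,0],[0,0,0]])

```text
clock: 58.5
tcp_pos: [0.5047, -0.3381, 0.1059]
tcp_rot: [179.9, -0.2, 145.6]
wrist_force: [-1.1, 0.7, -2.4]
finger_gap: 0.0213
```

Run:
```python
from h import *
plan((.505,-.338,-.009),(180,0,146.2),first="turn")
```

```text
clock 58.5 pos [ 0.5047 -0.3381  0.1059] rot [179.9  -0.2 145.6] gap 0.021 F [-1.1  0.7 -2.4]
 joints [36. 19. -8. 97.  3. 65. 83.]
 first turn shift [-0.01  0.01  2.87] turn [ 0.01 -0.02 -0.06] max 2.9
```

Request:
jog_arm(claw=[-1,-1,-1,-1,-1,-1,-0.3,0.2,0.3,0.3], xyz=[[0,0,0.7],[0,0,0.8],[0,0,0.7],[0,0,0.45],[0,0,0.2],[0,0,0],[0,0,0],[0,0,0],[0,0,0],[0,0,-0.25]], turn=[[0,0,0],[0,0,0],[0,0,0],[0,0,0],[0,0,0],[0,0,0],[0,0,0],[0,0,0],[0,0,0],[0,0,0]])

```text
clock: 59.75
tcp_pos: [0.5045, -0.3376, 0.0022]
tcp_rot: [179.9, -0.2, 145.8]
wrist_force: [-0.2, -0.4, 0.1]
finger_gap: 0.0554
```

Request:
jog_arm(claw=[0.3,0.3,0.3,0.3,0.3,0.3,0.3,0.3], xyz=[[0,0,0],[0,0,0],[0,0,0],[0,0,0],[0,0,0],[0,0,0],[0,0,0],[0,0,0]], turn=[[0,-0.6,0],[0,-0.6,0],[0,-0.6,0],[0,-0.6,0],[0,-0.6,0],[0,-0.5,0],[0,-0.3,0],[0,0,0]])

```text
clock: 60.75
tcp_pos: [0.5011, -0.3492, 0.0043]
tcp_rot: [-178.4, 33.3, 145.8]
wrist_force: [0.3, 0.0, 0.5]
finger_gap: 0.0556
```

Run:
```python
from h import *
u=np.array([.825,-.565]); p=np.array([.5047,-.338])+.017*u
plan((*p,-.006),(180,38,145.6),first="turn")
```

```text
clock 60.8 pos [ 0.5011 -0.3492  0.0043] rot [-178.4   33.3  145.8] gap 0.056 F [0.3 0.  0.5]
 joints [ 26.  11.   1. 132.  50.   7.  35.]
 first turn shift [-0.11  0.28  0.41] turn [-0.15 -0.47  0.02] max 0.5
```

Request:
jog_arm(claw=[0.3,0.3,0.3,0.3,0.3,0.3], xyz=[[-0.03,0.1,0.1],[-0.03,0.1,0.1],[-0.03,0.08,0.1],[-0.02,0,0.1],[0,0,0],[0,0,0]], turn=[[-0.05,0,0],[-0.05,0,0],[-0.05,-0.1,0],[0,-0.1,0],[0,-0.1,0],[0,0,0]])

```text
clock: 61.5
tcp_pos: [0.5153, -0.348, -0.0063]
tcp_rot: [-179.6, 35.6, 145.8]
wrist_force: [0.3, -0.2, -0.5]
finger_gap: 0.0555
```

Run:
```python
from h import *
u=np.array([.825,-.565]); p=np.array([.5047,-.338])+.017*u
plan((*p,-.006),(180,37,145.6),first="turn")
```

```text
clock 61.5 pos [ 0.5153 -0.348  -0.0063] rot [-179.6   35.6  145.8] gap 0.056 F [ 0.3 -0.2 -0.5]
 joints [ 32.  13.  -5. 132.  97.   6. -12.]
 first turn shift [-0.06  0.06  0.03] turn [-0.03 -0.14  0.01] max 0.1
```

Request:
jog_arm(claw=[0.3,-1,-1,-1,-1,-1,-1,-1,-1,-1], xyz=[[-0.04,0.06,0.03],[0,0,0],[0,0,0],[0,0,0],[0,0,0],[-0.15,0,-0.2],[-0.25,0,-0.35],[-0.3,0,-0.4],[-0.3,0,-0.4],[0,0,0]], turn=[[0,0,0],[0,0,0],[0,0,0],[0,0,0],[0,0,0],[0,0,0],[0,0,0],[0,0,0],[0,0,0],[0,0,0]], squeeze=100)

```text
clock: 62.75
tcp_pos: [0.5195, -0.3491, 0.0568]
tcp_rot: [-179.6, 35.8, 145.6]
wrist_force: [-0.2, 0.3, -1.7]
finger_gap: 0.0214
```

Request:
jog_arm(claw=[-1,-1,-1,-1,-1,-1,-1,-1,-1,-1], xyz=[[0,0,0],[0,0,0],[0,0,0],[0,0,0],[0,0,0],[0,0,0],[0,0,0],[0.5,0,0],[0.5,0,0],[0,0,0]], turn=[[0,0.3,0],[0,0.4,0],[0,0.5,0],[0,0.6,0],[0,0.7,0],[0,0.8,0],[0,0.4,0],[0,0,0],[0,0,0],[0,0,0]])

```text
clock: 64.0
tcp_pos: [0.4844, -0.3261, 0.0549]
tcp_rot: [-179.3, -1.4, 145.3]
wrist_force: [0.6, -0.4, -1.6]
finger_gap: 0.0212
```

Run:
```python
from h import *
plan((.49,-.33,.09),(180,-48,146),first="turn")
```

```text
clock 64.0 pos [ 0.4844 -0.3261  0.0549] rot [-179.3   -1.4  145.3] gap 0.021 F [ 0.6 -0.4 -1.6]
 joints [ 53.  23. -29. 101.  13.  61.  75.]
 first turn shift [ 0.54 -0.   -0.71] turn [-0.03  4.66 -0.09] max 4.7
```

Request:
jog_arm(claw=[-1,-1,-1,-1,-1,-1,-1,-1], xyz=[[0,0,0],[0,0,0],[0,0,0],[0,0,0],[0,0,0],[0,0,0],[0,0,0],[0,0,0]], turn=[[-0.03,0.8,-0.09],[0,0.8,0],[0,0.8,0],[0,0.8,0],[0,0.8,0],[0,0.8,0],[0,0.1,0],[0,0,0]])

```text
clock: 65.0
tcp_pos: [0.4868, -0.3258, 0.0557]
tcp_rot: [-179.7, -50.2, 146.1]
wrist_force: [-0.0, -0.5, -1.2]
finger_gap: 0.0213
```

Run:
```python
from h import *
o=observe(); plan((*o["tcp_pos"][:2],.042))
```

```text
clock 65.0 pos [ 0.4868 -0.3258  0.0557] rot [-179.7  -50.2  146.1] gap 0.021 F [-0.  -0.5 -1.2]
 joints [ 40.  61. -21.  52.  10. 119.  78.]
 first move shift [-0.26  0.    0.22] turn [0. 0. 0.] max 0.3
```

Request:
jog_arm(claw=[-1,-1,-1,-1,-1], xyz=[[-0.12,0,0.1],[-0.12,0,0.1],[-0.08,0,0.06],[-0.02,0,0.02],[0,0,0]], turn=[[0,0,0],[0,0,0],[0,0,0],[0,0,0],[0,0,0]])

```text
clock: 65.62
tcp_pos: [0.4864, -0.326, 0.0398]
tcp_rot: [-180.0, -50.3, 146.3]
wrist_force: [-0.3, -2.3, 2.4]
finger_gap: 0.0211
```

Request:
jog_arm(claw=[-0.4,-0.2,0.2,0.3,0.3,0.3,0.3,0.3,0.3,0.3], xyz=[[0,0,0],[0,0,0],[0,0,0],[0,0,0],[0,0,0],[0,0,0],[0,0,0],[0,0,0],[0,0,0],[0,0,0]], turn=[[0,0,0],[0,0,0],[0,0,0],[0,0,0],[0,-0.8,0],[0,-0.8,0],[0,-0.8,0],[0,-0.8,0],[0,-0.9,0],[0,-0.9,0]])

```text
clock: 66.88
tcp_pos: [0.4871, -0.326, 0.0401]
tcp_rot: [-180.0, 0.1, 146.3]
wrist_force: [0.3, -0.4, -0.7]
finger_gap: 0.0558
```

Request:
jog_arm(claw=[0.3,0.3,0.3,0.3,0.3,0.3], xyz=[[0,0,-0.6],[0,0,-0.9],[0,0,-0.9],[-0.45,0,-0.2],[-0.45,0,0],[0,0,0]], turn=[[0,0,0],[0,0,0],[0,0,0],[0,0,0],[0,0,0],[0,0,0]])

```text
clock: 67.62
tcp_pos: [0.5174, -0.3461, 0.1429]
tcp_rot: [180.0, -0.3, 146.3]
wrist_force: [-0.6, -0.1, -0.5]
finger_gap: 0.0554
```

Request:
jog_arm(claw=[0.3,0.3,0.3,0.3,0.3,0.3,0.3,0.3,0.3,0.3], xyz=[[0,0,0],[0,0,0],[0,0,0],[0,0,0],[0,0,0],[0,0,0],[0,0,0],[0,0,0],[0,0,0],[0,0,0]], turn=[[0,-0.5,0],[0,-0.5,0],[0,-0.5,0],[0,-0.4,0],[0,-0.4,0],[0,-0.3,0],[0,-0.3,0],[0,-0.2,0],[0,-0.2,0],[0,0,0]])

```text
clock: 68.88
tcp_pos: [0.5156, -0.3453, 0.1422]
tcp_rot: [-179.9, 32.6, 146.3]
wrist_force: [-0.6, -0.4, 0.3]
finger_gap: 0.0556
```

Run:
```python
from h import *
plan((.5167,-.3463,.027),(180,34,146.2),first="turn"); im=camera("wrist"); cv2.imwrite("pics/w14.png",im); f=camfun("wrist")
# predicted dots for standing bracket: x_b=-t, z_b=-u, robot-side face z=+11
a=np.radians(146.2-270); t=np.array([np.cos(a),np.sin(a),0]); n=-np.array([.831,-.556,0]); F=np.array([.505,-.3385,.015])
B=np.array([(-36,0,11),(36,0,11),(38,46,11)])/1e3
P=F+(B[:,:1]-.038)*t+B[:,1:2]*[0,0,1]+B[:,2:]*n; print("pred dots",f(P).round(0).tolist())
g=im.max(2).astype(int); m=((g<165)&(g>60)).astype(np.uint8); k,lab,st,c=cv2.connectedComponentsWithStats(m)
print([(c[i].round(0).tolist(),int(st[i,4])) for i in range(1,k) if 40<st[i,4]<500 and .6<st[i,2]/st[i,3]<1.7 and st[i,4]>.65*st[i,2]*st[i,3]])
```

```text
clock 68.9 pos [ 0.5156 -0.3453  0.1422] rot [-179.9   32.6  146.3] gap 0.056 F [-0.6 -0.4  0.3]
 joints [ 58.  -1. -30. 123.   6.  26.  79.]
 first turn shift [ 1.58 -0.01  2.41] turn [ 0.   -0.14  0.01] max 2.4
pred dots [[433.0, 111.0], [326.0, 110.0], [323.0, 153.0]]
[]
```

Run:
```python
from h import *
im=cv2.imread("pics/w14.png"); f=camfun("wrist")
m=((im.min(2)>110)&(im.max(2).astype(int)-im.min(2)<45)); x0,x1,y0,y1=270,490,60,240
def sil(v):
    a=np.radians(v[2]); t=np.array([np.cos(a),np.sin(a),0]); n=np.array([np.sin(a),-np.cos(a),0])*1.0
    M=np.zeros(m.shape,np.uint8)
    for (xa,xb,ya,yb) in((-50,50,-12,12),(26,50,12,58)):
        B=np.array([(x,y,z) for x in(xa,xb) for y in(ya,yb) for z in(-11,11)])/1e3
        P=np.r_[v[:2],.015]+(B[:,:1]-.038)*t+B[:,1:2]*[0,0,1]+B[:,2:]*n
        cv2.fillConvexPoly(M,cv2.convexHull(f(P).astype(np.float32)).round().astype(np.int32),1)
    return M>0
def cost(v):
    s=sil(v)[y0:y1,x0:x1]; w=m[y0:y1,x0:x1]; return -(s&w).sum()/(s|w).sum()
v0=np.array([.505,-.3385,146.2-270]); print("at prediction",-cost(v0))
r=minimize(cost,v0,method="Nelder-Mead",options=dict(initial_simplex=v0+np.array([[0,0,0],[.01,0,0],[0,.01,0],[0,0,8]]))); print(r.x,-r.fun)
v=r.x; yaw=v[2]+270; R=R_((180,34,yaw)).as_matrix(); T=np.r_[v[:2],.046]+.024*R[:,2]; print("TCP",T,yaw); plan(T,(180,34,yaw),first="turn",show=0)
```

```text
at prediction 0.7412034910427193
[   0.5070551    -0.34049182 -123.98705602] 0.8072695719244118
TCP [ 0.51818301 -0.34799403  0.0261031 ] 146.01294397993288
 first turn shift [ 1.57 -0.02  2.46] turn [ 0.01 -0.14  0.02] max 2.5
```

Request:
jog_arm(claw=[0.3,0.3,0.3,0.3,0.3,0.3,0.3,0.3,0.3,0.3], xyz=[[0.2,0,0.32],[0.2,0,0.32],[0.2,0,0.32],[0.2,0,0.32],[0.2,0,0.32],[0.2,0,0.32],[0.2,0,0.32],[0.17,0,0.22],[0,0,0],[0,0,0]], turn=[[0,-0.1,0],[0,0,0],[0,0,0],[0,0,0],[0,0,0],[0,0,0],[0,0,0],[0,0,0],[0,0,0],[0,0,0]])

```text
clock: 70.18
tcp_pos: [0.5192, -0.3472, 0.0268]
tcp_rot: [-180.0, 33.7, 146.3]
wrist_force: [1.0, 0.6, 0.1]
finger_gap: 0.0555
```

Run:
```python
from h import *
plan((.5182,-.348,.0261),(180,34,146),first="turn")
```

```text
clock 70.2 pos [ 0.5192 -0.3472  0.0268] rot [-180.    33.7  146.3] gap 0.056 F [1.  0.6 0.1]
 joints [ 46.  10. -19. 129.  41.  10.  45.]
 first turn shift [ 0.02 -0.03  0.01] turn [ 0.02 -0.03  0.03] max 0.0
```

Request:
jog_arm(claw=[-1,-1,-1,-1,-1,-1,-1,-1,-1], xyz=[[0,0,0],[0,0,0],[0,0,0],[0,0,0],[0,0,0],[-0.12,0,-0.2],[-0.25,0,-0.37],[-0.25,0,-0.37],[0,0,0]], turn=[[0,0,0],[0,0,0],[0,0,0],[0,0,0],[0,0,0],[0,0,0],[0,0,0],[0,0,0],[0,0,0]], squeeze=100)

```text
clock: 71.3
tcp_pos: [0.5186, -0.3475, 0.0721]
tcp_rot: [-180.0, 33.8, 146.2]
wrist_force: [0.3, -0.1, -3.0]
finger_gap: 0.0224
```

Request:
jog_arm(claw=[-1,-1,-1,-1,-1,-1,-1,-1], xyz=[[0,0,0],[0,0,0],[0,0,0],[0,0,0],[0,0,0],[0.5,0,0],[0.5,0,0],[0,0,0]], turn=[[0,0.4,0],[0,0.5,0],[0,0.7,0],[0,0.8,0],[0,0.8,0],[0,0,0],[0,0,0],[0,0,0]])

```text
clock: 72.3
tcp_pos: [0.4835, -0.3245, 0.0683]
tcp_rot: [-179.9, 1.6, 146.3]
wrist_force: [0.3, 0.2, -1.9]
finger_gap: 0.0222
```

Request:
jog_arm(claw=[-1,-1,-1,-1,-1,-1,-1], xyz=[[0,0,0],[0,0,0],[0,0,0],[0,0,0],[0,0,0],[0,0,0],[0,0,0]], turn=[[0,0.8,0],[0,0.8,0],[0,0.8,0],[0,0.8,0],[0,0.8,0],[0,0.6,0],[0,0,0]])

```text
clock: 73.18
tcp_pos: [0.4851, -0.3246, 0.0655]
tcp_rot: [-179.8, -44.5, 146.1]
wrist_force: [-0.6, 0.1, -1.5]
finger_gap: 0.0226
```

Run:
```python
from h import *
o=observe(); plan((*o["tcp_pos"][:2],.012),(180,-50,146))
```

```text
clock 73.2 pos [ 0.4851 -0.3246  0.0655] rot [-179.8  -44.5  146.1] gap 0.023 F [-0.6  0.1 -1.5]
 joints [ 43.  56. -26.  58.  13. 114.  76.]
 first move shift [-0.94  0.    0.95] turn [-0.03  0.55  0.01] max 1.0
```

Request:
jog_arm(claw=[-1,-1,-1,-1,-1,-1,-1,-1], xyz=[[-0.24,0,0.24],[-0.24,0,0.24],[-0.24,0,0.24],[-0.24,0,0.24],[0,0,0],[0,0,0],[-0.07,0,0.06],[0,0,0]], turn=[[0,0,0],[0,0,0],[0,0,0],[0,0,0],[0,0.3,0],[0,0.3,0],[0,0,0],[0,0,0]])

```text
clock: 74.18
tcp_pos: [0.4857, -0.325, 0.0115]
tcp_rot: [180.0, -50.3, 146.3]
wrist_force: [0.5, 0.6, -2.3]
finger_gap: 0.0221
```

Request:
jog_arm(claw=[-1,-1,-1,-1,-0.4,-0.2,0.2,0.3,0.3,0.3], xyz=[[-0.08,0,0.07],[-0.08,0,0.07],[-0.02,0,0.02],[0,0,0],[0,0,0],[0,0,0],[0,0,0],[0,0,0],[0,0,0],[0,0,0]], turn=[[0,0,0],[0,0,0],[0,0,0],[0,0,0],[0,0,0],[0,0,0],[0,0,0],[0,0,0],[0,-0.5,0],[0,-0.7,0]])

```text
clock: 75.42
tcp_pos: [0.4856, -0.3247, 0.0013]
tcp_rot: [180.0, -38.2, 146.3]
wrist_force: [-0.3, 0.3, 0.8]
finger_gap: 0.0553
```

Request:
jog_arm(claw=[0.3,0.3,0.3,0.3,0.3,0.3,0.6,0.8,1,1], xyz=[[0,0,0],[0,0,0],[0,0,0],[0,0,0],[0,0,0],[0,0,-0.6],[0,0,-0.9],[0,0,-0.9],[0,0,-0.9],[0,0,-0.8]], turn=[[0,-0.8,0],[0,-0.8,0],[0,-0.8,0],[0,-0.8,0],[0,-0.6,0],[0,0,0],[0,0,0],[0,0,0],[0,0,0],[0,0,0]])

```text
clock: 76.68
tcp_pos: [0.4862, -0.3254, 0.1682]
tcp_rot: [-180.0, -0.3, 146.3]
wrist_force: [0.3, -1.7, -0.3]
finger_gap: 0.0852
```

Request:
jog_arm(claw=[1,1,1,1,1,1,1,1,1,1], xyz=[[0,0,0],[0,0,0],[0,0,0],[0,0,0],[0,0,0],[0,0,0],[0,0,0],[0,0,0],[0,0,0],[0,0,0]], turn=[[0,0,1],[0,0,1],[0,0,1],[0,0,1],[0,0,1],[0,0,1],[0,0,1],[0,0,1],[0,0,1],[0,0,0]])

```text
clock: 77.92
tcp_pos: [0.4861, -0.3252, 0.1666]
tcp_rot: [-179.7, 0.0, 56.4]
wrist_force: [-1.1, -0.5, 0.6]
finger_gap: 0.0855
```

Run:
```python
from h import *
u=np.array([.831,-.556]); t=np.array([.556,.831]); p=np.array([.4857,-.325])-.012*u+.038*t
im=camera("wrist"); cv2.imwrite("pics/w15.png",im); f=camfun("wrist")
for d in((0,0,0),(.008,-.008,5)):
    v,q=fitL(im,f,np.r_[p,-123.8]+d,0,z=.025,roi=120); print(v,q)
a=np.radians(v[2]); g=v[:2]+.010*np.array([np.cos(a),np.sin(a)]); plan((*g,-.012),(180,0,v[2]+180),first="turn")
```

```text
[   0.4966735    -0.28820057 -123.38300323] 0.8752493310630017
[   0.49665327   -0.28827036 -123.3804327 ] 0.7946795353151641
clock 78.0 pos [ 0.4862 -0.3253  0.1666] rot [-179.7    0.    56.5] gap 0.086 F [0.2 0.4 0.7]
 joints [ 49.  15. -23.  95.   6.  71.  -9.]
 first turn shift [ 0.67 -0.29  4.47] turn [-0.03  0.   -0.01] max 4.5
```

b1 is flipped: the right-handed fit is at (0.4967, −0.2883, −123.4°) with IoU 0.875. For nest 0 I'll grip with the hand leaning 30° away from the hood.

Request:
jog_arm(claw=[0.3,0.3,0.3,0.3,0.3], xyz=[[0,0,0],[0,0,0],[0,0,0],[0,0,0],[0,0,0]], turn=[[0,0.8,0],[0,0.8,0],[0,0.8,0],[0,0.6,0],[0,0,0]])

```text
clock: 78.6
tcp_pos: [0.4842, -0.3276, 0.165]
tcp_rot: [-179.6, -30.0, 56.0]
wrist_force: [0.1, -1.0, -0.4]
finger_gap: 0.0557
```

Run:
```python
from h import *
plan((.5011,-.2816,-.009),(180,-30,56.6),first="turn")
im=camera("wrist"); v,q=fitL(im,camfun("wrist"),(.4967,-.2883,-123.4),0,z=.025,roi=120); print(v,q)
```

```text
clock 78.6 pos [ 0.4842 -0.3276  0.165 ] rot [-179.6  -30.    56. ] gap 0.056 F [ 0.1 -1.  -0.4]
 joints [ 67.  21. -23.  94. -22.  74.  18.]
 first turn shift [-1.14 -0.28  4.36] turn [-0.01  0.   -0.05] max 4.4
[   0.4980267    -0.28667312 -123.65593899] 0.7059006280096753
```

Request:
jog_arm(claw=[0.3,0.3,0.3,0.3,0.3,0.3,0.3,0.3,0.3,0.3], xyz=[[-0.1,-0.07,0.77],[-0.1,-0.07,0.77],[-0.1,-0.07,0.77],[-0.1,-0.07,0.76],[-0.19,0,0.33],[-0.19,0,0.33],[-0.19,0,0.33],[-0.18,0,0.31],[0,0,0],[0,0,0]], turn=[[0,0,-0.05],[0,0,0],[0,0,0],[0,0,0],[0,0,0],[0,0,0],[0,0,0],[0,0,0],[0,0,0],[0,0,0]])

```text
clock: 79.9
tcp_pos: [0.503, -0.2796, -0.0076]
tcp_rot: [-180.0, -30.0, 56.7]
wrist_force: [0.4, -0.3, -0.0]
finger_gap: 0.0553
```

Request:
jog_arm(claw=[-1,-1,-1,-1,-1,-1,-1,-1,-1,-1], xyz=[[0,0,0],[0,0,0],[0,0,0],[0,0,0],[0,0,0],[0.2,0,-0.35],[0.4,0,-0.7],[0.4,0,-0.7],[0.4,0,-0.7],[0.4,0,-0.7]], turn=[[0,0,0],[0,0,0],[0,0,0],[0,0,0],[0,0,0],[0,0,0],[0,0,0],[0,0,0],[0,0,0],[0,0,0]], squeeze=100)

```text
clock: 81.15
tcp_pos: [0.5024, -0.2799, 0.1392]
tcp_rot: [-180.0, -30.0, 56.7]
wrist_force: [0.1, -0.5, -1.0]
finger_gap: 0.0214
```

Run:
```python
from h import *
p,y=nest(0,-.0035); print(p,y); plan((*p,.15),(180,-30,y+180)); plan((*p,.15),(180,-30,y+180),first="turn",show=0); print(observe()["joints"].round(0))
```

```text
[0.61367483 0.0789813 ] 2.419584720195571
clock 81.2 pos [ 0.5024 -0.2799  0.1392] rot [-180.   -30.    56.7] gap 0.021 F [ 0.1 -0.5 -1. ]
 joints [ 64.  20. -25.  99. -23.  68.  17.]
 first move shift [ 7.95 -2.59  4.28] turn [  6.28  -0.   -10.89] max 10.9
 first turn shift [-2.6   8.85 -1.81] turn [  6.28  -0.   -10.89] max 10.9
[ 64.  20. -25.  99. -23.  68.  17.]
```

Request:
jog_arm(claw=[-1,-1,-1,-1,-1,-1,-1,-1,-1,-1], xyz=[[0.72,-0.235,0.38],[0.72,-0.235,0.38],[0.72,-0.235,0.38],[0.72,-0.235,0.38],[0.72,-0.235,0.38],[0.72,-0.235,0.38],[0.72,-0.235,0.38],[0.72,-0.235,0.38],[0.72,-0.235,0.38],[0.72,-0.235,0.38]], turn=[[0,0,0],[0,0,0],[0,0,0],[0,0,0],[0,0,0],[0,0,0],[0,0,0],[0,0,0],[0,0,0],[0,0,0]])

```text
clock: 82.4
tcp_pos: [0.6024, 0.0449, 0.1505]
tcp_rot: [-180.0, -30.0, 56.7]
wrist_force: [1.2, -0.9, -2.3]
finger_gap: 0.0215
```

Request:
jog_arm(claw=[-1,-1,-1,-1,-1,-1,-1,-1,-1,-1], xyz=[[0.7,-0.235,0.38],[0,0,0],[0,0,0],[0,0,0],[0,0,0],[0,0,0],[0,0,0],[0,0,0],[0,0,0],[0,0,0]], turn=[[0,0,0],[0.45,0,-0.78],[0.45,0,-0.78],[0.45,0,-0.78],[0.45,0,-0.78],[0.45,0,-0.78],[0.45,0,-0.78],[0.45,0,-0.78],[0.45,0,-0.78],[0.45,0,-0.78]])

```text
clock: 83.65
tcp_pos: [0.6123, 0.0747, 0.1512]
tcp_rot: [-180.0, -30.0, 138.0]
wrist_force: [1.0, 0.6, -2.4]
finger_gap: 0.0217
```

Request:
jog_arm(claw=[-1,-1,-1,-1,-1,-1], xyz=[[0,0,0],[0,0,0],[0,0,0],[0,0,0],[0,0,0],[0,0,0]], turn=[[0.45,0,-0.78],[0.45,0,-0.78],[0.45,0,-0.78],[0.45,0,-0.78],[0.43,0,-0.75],[0,0,0]])

```text
clock: 84.4
tcp_pos: [0.6117, 0.0777, 0.1512]
tcp_rot: [179.9, -30.0, -177.4]
wrist_force: [0.2, 0.5, -2.2]
finger_gap: 0.0218
```

Run:
```python
from h import *
p,y=nest(0,-.0055); plan((*p,.06),(180,-30,y+180),first="turn"); plan((*p,.001),(180,-30,y+180),first="turn",show=0)
```

```text
clock 84.4 pos [0.6117 0.0777 0.1512] rot [ 179.9  -30.  -177.4] gap 0.022 F [ 0.2  0.5 -2.2]
 joints [ 15.  49. -47.  61.  22. 110.  66.]
 first turn shift [-1.14  0.03  1.97] turn [0.   0.   0.02] max 2.0
 first turn shift [-1.88  0.03  3.25] turn [0.   0.   0.02] max 3.3
```

Request:
jog_arm(claw=[-1,-1,-1,-1,-1,-1], xyz=[[-0.285,0.03,0.49],[-0.285,0,0.49],[-0.285,0,0.49],[-0.285,0,0.49],[0,0,0],[0,0,0]], turn=[[0,0,0.02],[0,0,0],[0,0,0],[0,0,0],[0,0,0],[0,0,0]])

```text
clock: 85.15
tcp_pos: [0.6125, 0.0769, 0.0603]
tcp_rot: [180.0, -30.0, -177.7]
wrist_force: [0.4, 0.0, -0.7]
finger_gap: 0.0214
```

Run:
```python
from h import *
p,y=nest(0,-.0055); plan((*p,.001),(180,-30,y+180),first="turn"); im=camera("wrist"); cv2.imwrite("pics/w16.png",im); f=camfun("wrist"); o=observe()
d=dots(im); z=o["tcp_pos"][2]+.033
if len(d):
    q=ray("wrist",d[:,:2],z)[:,:2]-np.load("fx.npy")[:2]; c,s=np.cos(np.radians(y)),np.sin(np.radians(y)); print(d.round(0).tolist(),np.c_[q@[c,s],q@[-s,c]].round(4).tolist())
print("pred leg-end dot",f([np.r_[nest(0,.0045-.036)[0],z]]))
```

```text
clock 85.2 pos [0.6125 0.0769 0.0603] rot [ 180.   -30.  -177.7] gap 0.021 F [ 0.4  0.  -0.7]
 joints [ 15.  53. -46.  65.  24. 102.  65.]
 first turn shift [-0.73  0.05  1.29] turn [ 0.01  0.   -0.01] max 1.3
[[323.0, 230.0, 352.0], [481.0, 251.0, 183.0], [635.0, 252.0, 138.0], [577.0, 380.0, 139.0], [322.0, 409.0, 523.0]] [[-0.03, -0.0031], [-0.0206, 0.0647], [-0.0198, 0.1305], [0.032, 0.0986], [0.0428, -0.0037]]
pred leg-end dot [[330.03896401 226.60682754]]
```

View pics/w16.png

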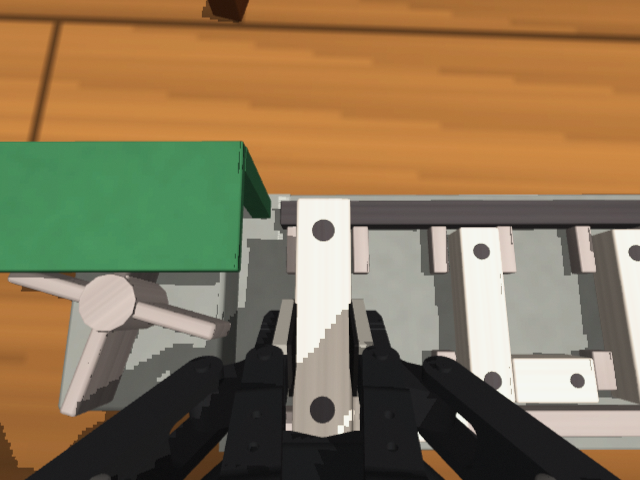

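The bracket is over nest 0 (dots (323,230) and (322,409)) between the cheeks, and it needs about +2.8 mm in y. The hand clears the hood. The nut's hub is at (107,302). Lowering and releasing.

Request:
jog_arm(claw=[-1,-1,-1,-1,-1,-1,-1], xyz=[[0.03,0.07,0.02],[-0.17,0,0.3],[-0.17,0,0.3],[-0.17,0,0.3],[-0.14,0,0.24],[-0.07,0,0.12],[0,0,0]], turn=[[0,0,0],[0,0,0],[0,0,0],[0,0,0],[0,0,0],[0,0,0],[0,0,0]])

```text
clock: 86.08
tcp_pos: [0.6104, 0.0793, 0.0021]
tcp_rot: [-180.0, -30.0, -177.8]
wrist_force: [-2.1, -1.0, 1.4]
finger_gap: 0.0214
```

Run:
```python
from h import *
p,y=nest(0,-.0065); plan((*p,.0015),(180,-30,y+180),first="turn"); im=camera("wrist"); cv2.imwrite("pics/w17.png",im); o=observe()
d=dots(im); q=ray("wrist",d[:,:2],o["tcp_pos"][2]+.033)[:,:2]-np.load("fx.npy")[:2]; c,s=np.cos(np.radians(y)),np.sin(np.radians(y)); print(d.round(0).tolist(),np.c_[q@[c,s],q@[-s,c]].round(4).tolist())
```

```text
clock 86.1 pos [0.6104 0.0793 0.0021] rot [-180.   -30.  -177.8] gap 0.021 F [-2.1 -1.   1.4]
 joints [ 15.  56. -45.  68.  25.  97.  65.]
 first turn shift [-0.01 -0.01  0.01] turn [ 0.01 -0.   -0.01] max 0.0
[[323.0, 230.0, 351.0], [534.0, 232.0, 361.0], [322.0, 409.0, 524.0], [555.0, 412.0, 485.0]] [[-0.0323, -0.0006], [-0.0311, 0.0907], [0.0405, -0.0012], [0.0416, 0.0906]]
```

Request:
jog_arm(claw=[-0.35,-0.3,-0.2,-0.15,-0.15,-0.15,-0.15,-0.15,-0.15,-0.15], xyz=[[0,0,0],[0,0,0],[0,0,0],[0,0,0],[0.2,0,-0.35],[0.4,0,-0.7],[0.4,0,-0.7],[0.4,0,-0.7],[0.4,0,-0.7],[0,0,0]], turn=[[0,0,0],[0,0,0],[0,0,0],[0,0,0],[0,0,0],[0,0,0],[0,0,0],[0,0,0],[0,0,0],[0,0,0]])

```text
clock: 87.38
tcp_pos: [0.6123, 0.0802, 0.1508]
tcp_rot: [180.0, -29.7, -177.7]
wrist_force: [1.2, -0.5, -0.5]
finger_gap: 0.0362
```

Run:
```python
from h import *
x,y,t=np.load("fx.npy"); c,s=np.cos(t),np.sin(t); N=lambda p:np.c_[(p-[x,y])@[c,s],(p-[x,y])@[-s,c]].round(4)
im=camera("wrist"); cv2.imwrite("pics/w18.png",im); d=dots(im); print(d.round(0).tolist(),N(ray("wrist",d[:,:2],.034)[:,:2]).tolist())
T=((.6125,.0769,.0603),(180,-30,-177.7)); print("hub,wing ends",N(ray("wrist",[(107,302),(12,279),(226,328),(68,412)],.08,T)[:,:2]).tolist())
P=camera("top"); C=lambda p:np.array(p)/4+[196,170]-.375
print("top: hub,w1,w2",N(ray("top",C([(505,120),(440,107),(517,65)]),.08)[:,:2]).tolist(), "hood edge",N(ray("top",C([(418,135),(587,133)]),.098)[:,:2]).tolist())
p,yy=nest(0,.0325,-.080); plan((*p,.13),(180,0,yy+180),first="turn")
```

```text
[[321.0, 268.0, 77.0], [430.0, 269.0, 74.0], [540.0, 270.0, 79.0], [321.0, 359.0, 89.0], [286.0, 360.0, 22.0], [494.0, 359.0, 51.0], [550.0, 361.0, 90.0], [609.0, 360.0, 51.0]] [[-0.0328, -0.0012], [-0.032, 0.09], [-0.0309, 0.1816], [0.0398, -0.002], [0.0411, -0.0299], [0.0407, 0.1365], [0.0418, 0.1817], [0.0416, 0.2284]]
hub,wing ends [[0.0001, -0.1012], [-0.0104, -0.1461], [0.0116, -0.0466], [0.0466, -0.1125]]
top: hub,w1,w2 [[0.0017, -0.1013], [0.012, -0.0535], [0.043, -0.1108]] hood edge [[-0.0124, -0.0374], [-0.0124, -0.1607]]
clock 87.5 pos [0.6113 0.0795 0.1476] rot [-180.   -29.9 -177.7] gap 0.036 F [-0.8  0.7  0.2]
 joints [ 14.  49. -47.  61.  22. 109.  65.]
 first turn shift [-0.96 -2.02  0.44] turn [ 0.   -2.99 -0.02] max 3.0
```

All three brackets are seated loose (origins x 3.5–5.5 mm, y within about 2.5 mm). The nut axis is at (0, −0.101) in the nest-0 frame, with wings at 78° and −14°. Now I'll push the nut clockwise with shut fingers.

Request:
jog_arm(claw=[-1,-1,-1,-1,-1,-1,-1,-1,-1,-1], xyz=[[0,0,0],[0,0,0],[0,0,0],[0,0,0],[-0.32,-0.67,0.1],[-0.32,-0.68,0.1],[-0.32,-0.68,0.1],[0,0,0.5],[0,0,0.5],[0,0,0]], turn=[[0,-0.8,0],[0,-0.8,0],[0,-0.8,0],[0,-0.6,0],[0,0,0],[0,0,0],[0,0,0],[0,0,0],[0,0,0],[0,0,0]], squeeze=30)

```text
clock: 88.72
tcp_pos: [0.6508, 0.0007, 0.0924]
tcp_rot: [180.0, -0.2, -177.6]
wrist_force: [0.2, -1.2, 0.8]
finger_gap: -0.0001
```

Run:
```python
from h import *
p,yy=nest(0,.0322,-.081); plan((*p,.041),(180,0,yy+180),first="turn")
```

```text
clock 88.7 pos [0.6508 0.0007 0.0924] rot [ 180.    -0.2 -177.6] gap -0.000 F [ 0.2 -1.2  0.8]
 joints [ 33.  33. -51.  89.  27.  71.  70.]
 first turn shift [-0.05 -0.03  1.29] turn [ 0.   -0.02 -0.01] max 1.3
```

Request:
jog_arm(claw=[-1,-1,-1,-1,-1], xyz=[[-0.05,-0.03,0.4],[0,0,0.4],[0,0,0.35],[0,0,0.14],[0,0,0]], turn=[[0,0,0],[0,0,0],[0,0,0],[0,0,0],[0,0,0]])

```text
clock: 89.35
tcp_pos: [0.6546, -0.0013, 0.0429]
tcp_rot: [-180.0, -0.0, -177.7]
wrist_force: [0.3, 0.8, -0.2]
finger_gap: -0.0001
```

Request:
jog_arm(claw=[-1,-1,-1,-1,-1,-1,-1,-1,-1,-1], xyz=[[-0.075,-0.15,0],[-0.05,-0.16,0],[-0.02,-0.165,0],[0.01,-0.165,0],[0.04,-0.16,0],[0.06,-0.15,0],[0.09,-0.14,0],[0.11,-0.12,0],[0.13,-0.1,0],[0.145,-0.075,0]], turn=[[0,0,0],[0,0,0],[0,0,0],[0,0,0],[0,0,0],[0,0,0],[0,0,0],[0,0,0],[0,0,0],[0,0,0]])

```text
clock: 90.6
tcp_pos: [0.6391, -0.058, 0.0433]
tcp_rot: [-180.0, 0.0, -177.8]
wrist_force: [2.8, 1.4, -1.0]
finger_gap: -0.0
```

Request:
jog_arm(claw=[-1,-1,-1,-1,-1,-1,-1,-1], xyz=[[0.04,-0.02,0],[0,0,0],[0,0.1,0],[0,0,-0.5],[0,0,-0.7],[-0.5,0,0],[0,0.5,0],[0,0.9,0]], turn=[[0,0,0],[0,0,0],[0,0,0],[0,0,0],[0,0,0],[0,0,0],[0,0,0],[0,0,0]])

```text
clock: 91.6
tcp_pos: [0.6552, 0.0025, 0.0918]
tcp_rot: [-180.0, -0.0, -177.9]
wrist_force: [0.1, 0.7, 0.0]
finger_gap: -0.0001
```

Run:
```python
from h import *
plan(); im=camera("wrist"); cv2.imwrite("pics/w19.png",im)
x,y,t=np.load("fx.npy"); f=camfun("wrist")
# wing brightness around the nut at z=.08 : sample ring of radius 25..46 mm
g=cv2.GaussianBlur(im,(3,3),0).astype(int)
for a in range(-100,111,10):
    r=np.array([.026,.032,.038,.044]); X=r*np.cos(np.radians(a)); Y=-.1012+r*np.sin(np.radians(a)); P=np.c_[x+np.cos(t)*X-np.sin(t)*Y,y+np.sin(t)*X+np.cos(t)*Y,[.08]*4]
    u=f(P).round().astype(int); print(a,[g[b,c].tolist() if 0<=b<480 and 0<=c<640 else None for c,b in u][1::2])
```

```text
clock 91.6 pos [0.6552 0.0025 0.0918] rot [-180.    -0.  -177.9] gap -0.000 F [0.1 0.7 0. ]
 joints [ 32.  33. -51.  89.  27.  71.  69.]
 first move shift [0. 0. 0.] turn [0. 0. 0.] max 0.0
-100 [[156, 164, 178], [41, 79, 111]]
-90 [[201, 209, 224], [39, 76, 118]]
-80 [[37, 71, 111], [37, 71, 110]]
-70 [[37, 70, 109], [38, 72, 113]]
-60 [[38, 73, 112], [35, 69, 107]]
-50 [[37, 71, 109], [35, 70, 107]]
-40 [[77, 113, 157], [61, 119, 179]]
-30 [[106, 113, 112], [60, 119, 179]]
-20 [[107, 114, 114], [60, 120, 182]]
-10 [[105, 112, 111], [61, 120, 183]]
0 [[106, 112, 112], [61, 121, 183]]
10 [[109, 115, 120], [102, 123, 153]]
20 [[117, 123, 135], [76, 108, 150]]
30 [[92, 97, 101], [61, 119, 180]]
40 [[172, 182, 181], [186, 195, 196]]
50 [[183, 193, 193], [185, 195, 194]]
60 [[183, 193, 193], [187, 198, 197]]
70 [[184, 194, 193], [186, 196, 195]]
80 [[185, 196, 195], [188, 197, 197]]
90 [[209, 219, 230], [211, 220, 232]]
100 [[93, 98, 106], [87, 91, 100]]
110 [[113, 172, 88], [109, 167, 85]]
```

Request:
jog_arm(claw=[-1,-1,-1,-1,-1,-1], xyz=[[0.26,0.15,0],[0,0,0],[0,0,0.45],[0,0,0.45],[0,0,0.32],[0,0,0]], turn=[[0,0,0],[0,0,0],[0,0,0],[0,0,0],[0,0,0],[0,0,0]])

```text
clock: 92.4
tcp_pos: [0.6438, 0.0078, 0.0407]
tcp_rot: [-180.0, -0.2, -177.7]
wrist_force: [0.3, 0.2, 1.2]
finger_gap: -0.0001
```

Request:
jog_arm(claw=[-1,-1,-1,-1,-1,-1,-1,-1,-1], xyz=[[-0.118,-0.118,0],[-0.095,-0.135,0],[-0.07,-0.15,0],[-0.043,-0.16,0],[-0.015,-0.165,0],[0.015,-0.165,0],[0.043,-0.16,0],[0.07,-0.15,0],[0,0,0]], turn=[[0,0,0],[0,0,0],[0,0,0],[0,0,0],[0,0,0],[0,0,0],[0,0,0],[0,0,0],[0,0,0]])

```text
clock: 93.52
tcp_pos: [0.6552, -0.0411, 0.0426]
tcp_rot: [-179.9, 0.0, -177.8]
wrist_force: [-0.7, 0.9, -0.1]
finger_gap: -0.0
```

Run:
```python
from h import *
plan(); o=observe(); x,y,t=np.load("fx.npy"); d=o["tcp_pos"][:2]-[x,y]; X,Y=np.cos(t)*d[0]+np.sin(t)*d[1],-np.sin(t)*d[0]+np.cos(t)*d[1]+.1012
print("pusher polar",np.hypot(X,Y),np.degrees(np.arctan2(Y,X)))
```

```text
clock 93.5 pos [ 0.6552 -0.0411  0.0426] rot [-179.9    0.  -177.8] gap -0.000 F [-0.7  0.9 -0.1]
 joints [ 35.  36. -49.  91.  29.  66.  72.]
 first move shift [0. 0. 0.] turn [0. 0. 0.] max 0.0
pusher polar 0.03879364903906685 -31.870690961975615
```

Request:
jog_arm(claw=[-1,-1,-1], xyz=[[0.047,-0.074,0],[0.053,-0.07,0],[0,0,0]], turn=[[0,0,0],[0,0,0],[0,0,0]])

```text
clock: 93.9
tcp_pos: [0.6546, -0.0415, 0.0431]
tcp_rot: [179.7, 0.4, -177.6]
wrist_force: [15.6, 12.8, -11.0]
finger_gap: 0.0005
```

Request:
jog_arm(claw=[-1,-1], xyz=[[0.058,-0.066,0],[0,0,0]], turn=[[0,0,0],[0,0,0]])

```text
clock: 94.15
tcp_pos: [0.6544, -0.0416, 0.0434]
tcp_rot: [179.5, 0.7, -177.5]
wrist_force: [26.4, 17.8, -17.8]
finger_gap: 0.0003
```

Request:
jog_arm(claw=[-1,-1], xyz=[[0.03,-0.03,0],[0,0,0]], turn=[[0,0,0],[0,0,0]])

```text
clock: 94.4
tcp_pos: [0.6543, -0.0417, 0.0435]
tcp_rot: [179.5, 0.8, -177.4]
wrist_force: [30.4, 21.4, -21.8]
finger_gap: -0.0002
```

Hard stop: the force rises to about 43 N with no motion. I'll back off, retreat, and check that the brackets have come home and what angle the nut shows.

Request:
jog_arm(claw=[-1,-1,-1,-1,-1,-1,-1], xyz=[[-0.19,0.24,0],[-0.05,0.15,0],[0,0,-0.6],[0,0,-0.9],[0,0,-0.9],[0.3,0.5,-0.4],[0,0,0]], turn=[[0,0,0],[0,0,0],[0,0,0],[0,0,0],[0,0,0],[0,0,0],[0,0,0]])

```text
clock: 95.28
tcp_pos: [0.6438, -0.0115, 0.1568]
tcp_rot: [-179.9, 0.1, -177.6]
wrist_force: [-0.8, -0.2, -0.7]
finger_gap: -0.0003
```

Run:
```python
from h import *
plan(); im=camera("wrist"); cv2.imwrite("pics/w20.png",im); d=dots(im)
x,y,t=np.load("fx.npy"); c,s=np.cos(t),np.sin(t); N=lambda p:np.c_[(p-[x,y])@[c,s],(p-[x,y])@[-s,c]].round(4)
if len(d): print(d.round(0).tolist(),N(ray("wrist",d[:,:2],.034)[:,:2]).tolist())
```

```text
clock 95.3 pos [ 0.6438 -0.0115  0.1568] rot [-1.799e+02  1.000e-01 -1.776e+02] gap -0.000 F [-0.8 -0.2 -0.7]
 joints [ 36.  29. -53.  87.  24.  76.  73.]
 first move shift [0. 0. 0.] turn [0. 0. 0.] max 0.0
[[605.0, 228.0, 40.0]] [[0.0231, 0.1392]]
```

View pics/w20.png

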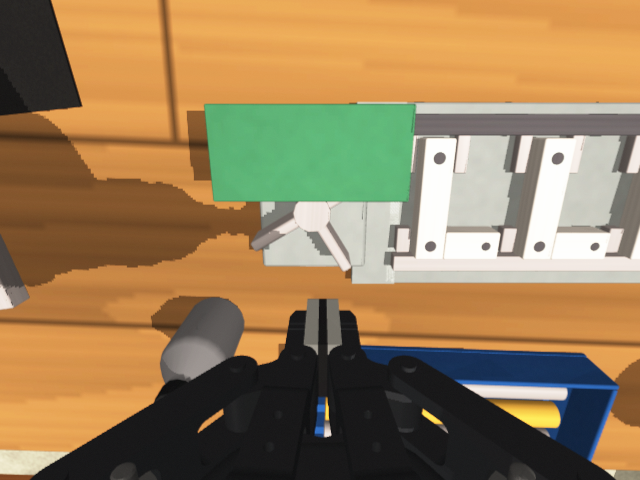

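Run:
```python
from h import *
im=cv2.imread("pics/w20.png")
x,y,t=np.load("fx.npy"); c,s=np.cos(t),np.sin(t); N=lambda p:np.c_[(p-[x,y])@[c,s],(p-[x,y])@[-s,c]]
w=N(ray("wrist",[(312,214),(348,266),(255,243)],.08)[:,:2]); print("nut",w.round(4).tolist(),[np.degrees(np.arctan2(*(p-w[0])[::-1])).round(1) for p in w[1:]],[np.degrees(np.arctan2(*(p-[0,-.1012])[::-1])).round(1) for p in w[1:]])
print("dots",N(ray("wrist",[(440,158),(431,246),(486,246),(558,158),(540,246),(595,246)],.034)[:,:2]).round(4).tolist())
print("rail face/top edge near",N(ray("wrist",[(420,257),(520,257),(600,257)],.027)[:,:2]).round(4).tolist())
cv2.imwrite("pics/_c.png",im)
# rail near edge and block edge profile along a column between feet
for col in(462,510,585,620):
    print(col,[int(v) for v in im[240:276,col].max(1)])
```

```text
nut [[-0.0002, -0.1018], [0.0384, -0.0761], [0.0209, -0.1423]] [np.float64(33.6), np.float64(-62.5)] [np.float64(33.1), np.float64(-63.0)]
dots [[-0.0335, -0.0031], [0.039, -0.0031], [0.039, 0.0433], [-0.0336, 0.0887], [0.0389, 0.0888], [0.0389, 0.1352]]
rail face/top edge near [[0.0516, -0.0094], [0.0515, 0.0778], [0.0515, 0.1476]]
462 [254, 254, 254, 254, 254, 254, 254, 254, 254, 254, 254, 254, 254, 254, 254, 254, 254, 254, 252, 241, 241, 240, 241, 241, 241, 242, 242, 241, 240, 239, 228, 200, 208, 208, 209, 209]
510 [241, 240, 240, 240, 240, 240, 240, 240, 240, 240, 240, 223, 143, 113, 116, 118, 185, 238, 242, 242, 241, 241, 241, 241, 242, 242, 242, 242, 241, 240, 229, 199, 208, 208, 208, 209]
585 [254, 254, 254, 254, 254, 254, 254, 254, 254, 254, 254, 254, 254, 254, 254, 254, 254, 254, 253, 244, 242, 242, 242, 244, 243, 242, 242, 242, 241, 241, 231, 203, 208, 208, 208, 207]
620 [207, 191, 168, 141, 126, 121, 122, 123, 123, 122, 123, 122, 123, 122, 121, 116, 177, 235, 243, 242, 242, 242, 242, 243, 243, 242, 241, 241, 242, 241, 230, 202, 207, 206, 206, 207]
```

Run:
```python
from h import *
x,y,t=np.load("fx.npy"); c,s=np.cos(t),np.sin(t); N=lambda p:np.c_[(p-[x,y])@[c,s],(p-[x,y])@[-s,c]]
def edge(im,col,r0,r1,up): # strongest brightness step, subpixel
    g=cv2.GaussianBlur(im.max(2),(3,3),0)[r0:r1,col].astype(float); d=np.diff(g)*up; i=int(d.argmax()); 
    p=(d[i-1]-d[i+1])/(2*(d[i-1]-2*d[i]+d[i+1])) if 0<i<len(d)-1 else 0
    return r0+i+.5+p
def bx(im,col,r0,r1,up,z,T): r=edge(im,col,r0,r1,up); return round(r,2),(N(ray("wrist",[(col,r)],z,T)[:,:2])[0]*1e3).round(1).tolist()
i5=cv2.imread("pics/w5f.png"); T5=((.5288,.236,.1682),(180,0,1.8))
print("w5 open rail near edge"); 
for col in(260,370,470,520): print([int(v) for v in i5[34:50,col].max(1)],bx(i5,col,36,48,-1,.027,T5))
print("w5 stopbar far edge"); 
for col in(240,290,345,400): print(bx(i5,col,175,192,-1,.026,T5))
im=cv2.imread("pics/w20.png"); o=observe(); T=(o["tcp_pos"],o["tcp_rot"])
print("now rail"); 
for col in(510,620,628): print(bx(im,col,250,262,1,.027,T))
print("stopbar"); 
for col in(480,500,590,610): print([int(v) for v in im[126:146,col].max(1)],bx(im,col,126,142,1,.026,T))
print("leg end top z=.034")
for col in(432,440,448,550,558): print([int(v) for v in im[128:146,col].max(1)],bx(im,col,128,146,1,.034,T))
```

```text
w5 open rail near edge
[229, 229, 229, 229, 229, 230, 226, 196, 128, 85, 81, 90, 120, 161, 179, 178] (np.float64(41.59), [59.1, 207.6])
[226, 226, 225, 226, 228, 219, 171, 99, 87, 86, 112, 138, 159, 182, 181, 181] (np.float64(40.21), [59.2, 124.4])
[220, 221, 222, 225, 215, 165, 92, 87, 94, 142, 177, 177, 177, 177, 180, 179] (np.float64(39.16), [59.2, 48.9])
[220, 220, 221, 218, 193, 133, 81, 81, 87, 136, 175, 174, 176, 177, 176, 177] (np.float64(38.72), [59.1, 11.2])
w5 stopbar far edge
(np.float64(183.53), [-48.1, 231.9])
(np.float64(182.58), [-47.7, 189.1])
(np.float64(182.61), [-48.2, 142.1])
(np.float64(182.1), [-48.2, 95.1])
now rail
(np.float64(255.94), [50.5, 68.9])
(np.float64(256.09), [50.6, 164.8])
(np.float64(257.59), [52.0, 172.2])
stopbar
[115, 116, 121, 121, 121, 118, 116, 115, 103, 156, 212, 212, 212, 211, 211, 211, 211, 213, 212, 212] (np.float64(135.1), [-50.4, 28.9])
[116, 118, 120, 122, 120, 119, 117, 115, 104, 141, 198, 208, 208, 209, 209, 208, 209, 209, 209, 208] (np.float64(135.33), [-50.2, 44.7])
[114, 117, 119, 122, 122, 121, 118, 115, 106, 101, 165, 206, 205
[... 164 characters left out ...]
 205, 205] (np.float64(135.19), [-50.3, 130.8])
leg end top z=.034
[118, 120, 121, 117, 115, 114, 111, 161, 181, 141, 232, 254, 254, 254, 254, 254, 254, 254] (np.float64(137.82), [-48.6, -10.8])
[119, 120, 119, 117, 116, 114, 113, 165, 186, 144, 234, 254, 254, 254, 254, 254, 254, 254] (np.float64(137.84), [-48.6, -4.7])
[119, 121, 121, 117, 115, 114, 110, 160, 209, 188, 233, 254, 254, 254, 254, 254, 254, 254] (np.float64(134.86), [-50.8, 1.2])
[120, 123, 122, 119, 119, 118, 106, 152, 203, 183, 228, 253, 254, 254, 254, 254, 254, 254] (np.float64(135.0), [-50.7, 79.0])
[120, 123, 123, 120, 118, 117, 105, 149, 200, 183, 230, 253, 254, 254, 254, 254, 254, 254] (np.float64(135.19), [-50.6, 85.1])
```

Request:
jog_arm(claw=[-1,-1,-1,-1,-1,-1], xyz=[[0.3,0.9,0],[0.3,0.9,0],[0.2,0.9,0],[0,0.9,0],[0,0.4,0],[0,0,0]], turn=[[0,0,0],[0,0,0],[0,0,0],[0,0,0],[0,0,0],[0,0,0]])

```text
clock: 96.08
tcp_pos: [0.6056, 0.1449, 0.1537]
tcp_rot: [-180.0, -0.1, -177.6]
wrist_force: [0.3, 0.5, -0.5]
finger_gap: 0.0001
```

Run:
```python
from h import *
x,y,t=np.load("fx.npy"); c,s=np.cos(t),np.sin(t); N=lambda p:np.c_[(p-[x,y])@[c,s],(p-[x,y])@[-s,c]]
o=observe(); im=camera("wrist"); cv2.imwrite("pics/w21.png",im); T=(o["tcp_pos"],o["tcp_rot"]); print(o["clock"],T)
g=im.max(2); k,lab,st,ce=cv2.connectedComponentsWithStats((g<150).astype(np.uint8))
for i in range(1,k):
    X,Y,w,h,a=st[i]
    if 30<a<220 and .7<w/h<1.5 and a>.65*w*h:
        n=N(ray("wrist",[ce[i]],.034,T)[:,:2])[0]*1e3
        r=im[max(Y-3,0):Y+h+3,max(X-3,0):X+w+3].min(2); print(ce[i].round(1),a,n.round(1),np.percentile(r,90))
# wing angles in the earlier picture: fraction of wing-coloured samples along each ray
im=cv2.imread("pics/w20.png").astype(int); T=((.6438,-.0115,.1568),(-179.9,.1,-177.6)); M=np.eye(4); M[:3,:3]=R_(T[1]).as_matrix(); M[:3,3]=T[0]
V=np.linalg.inv(M@camera_model("wrist")["hand_eye"]); K=camera_model("wrist")["K"]
res=[]
for a in np.arange(-100,80,2):
    r=np.linspace(.022,.047,12); X=r*np.cos(np.radians(a)); Y=-.1012+r*np.sin(np.radians(a)); P=np.c_[x+c*X-s*Y,y+s*X+c*Y,[.08]*12,[1]*12]@V.T; u=P[:,:3]@K.T; u=(u[:,:2]/u[:,2:]).round().astype(int)
    q=im[u[:,1],u[:,0]]; res.append((int(a),int(((q[:,2]-q[:,0]>14)&(q[:,2]-q[:,0]<45)&(q.max(1)>120)).sum())))
print([r for r in res if r[1]>1])
```

```text
96.075 (array([0.60563124, 0.14486681, 0.15370642]), array([-1.79963242e+02, -7.14774779e-02, -1.77646711e+02]))
[239.6 199.1] 101 [-32.9  -1.8] 247.0
[354.6 199. ] 100 [-32.9  90.7] 247.0
[470.  199.1] 99 [-32.9 183.5] 248.2
[245.7 282.1] 76 [40.2 -1.9] 246.0
[299.8 282.2] 45 [40.3 45.2] 246.0
[352.4 282. ] 74 [40.1 90.9] 246.0
[406.4 282.1] 46 [ 40.2 137.8] 246.0
[459.  282.1] 77 [ 40.2 183.5] 246.0
[513.2 282.2] 45 [ 40.2 230.7] 247.0
[(-68, 3), (-66, 6), (-64, 10), (-62, 11), (-60, 12), (-58, 12), (-56, 12), (-54, 8), (-52, 2), (24, 2), (26, 5), (28, 11), (30, 11), (32, 10), (34, 10), (36, 12), (38, 10), (40, 9), (42, 9), (44, 6), (46, 5), (48, 3), (50, 2)]
```

Run:
```python
from h import *
x,y,t=np.load("fx.npy"); c,s=np.cos(t),np.sin(t); K=camera_model("wrist")["K"]
def scan(fn,T,rng):
    im=cv2.imread(fn).astype(int); M=np.eye(4); M[:3,:3]=R_(T[1]).as_matrix(); M[:3,3]=T[0]; V=np.linalg.inv(M@camera_model("wrist")["hand_eye"])
    for a in rng:
        r=np.linspace(.022,.047,12); X=r*np.cos(np.radians(a)); Y=-.1012+r*np.sin(np.radians(a)); P=np.c_[x+c*X-s*Y,y+s*X+c*Y,[.08]*12,[1]*12]@V.T; u=P[:,:3]@K.T; u=(u[:,:2]/u[:,2:]).round().astype(int)
        ok=(u>=0).all(1)&(u[:,0]<640)&(u[:,1]<480); q=im[u[ok,1],u[ok,0]]
        if len(q): yield int(a),int(((q[:,2]-q[:,0]>14)&(q[:,2]-q[:,0]<45)&(q.max(1)>120)).sum())
for fn,T in(("pics/w16.png",((.6125,.0769,.0603),(180,-30,-177.7))),("pics/w18.png",((.6118,.0799,.1492),(-180,-29.8,-177.7))),("pics/w21.png",((.6056,.1449,.1537),(-180,-.1,-177.65)))):
    print(fn,[r for r in scan(fn,T,np.arange(-110,110,2)) if r[1]>2])
```

```text
pics/w16.png [(-110, 5), (-108, 9), (-106, 10), (-104, 11), (-102, 12), (-100, 7), (-98, 3), (-18, 12), (-16, 12), (-14, 12), (-12, 12), (-10, 11), (-8, 9), (-6, 6), (-4, 4), (68, 4), (70, 11), (72, 12), (74, 12), (76, 12), (78, 12), (80, 8), (82, 4)]
pics/w18.png [(-110, 7), (-108, 9), (-106, 11), (-104, 12), (-102, 11), (-100, 5), (-18, 9), (-16, 10), (-14, 9), (-12, 8), (-10, 8), (-8, 4), (72, 11), (74, 11), (76, 12), (78, 12), (80, 11), (82, 4), (84, 3)]
pics/w21.png [(-66, 3), (-64, 7), (-62, 12), (-60, 12), (-58, 12), (-56, 12), (-54, 6), (26, 3), (28, 9), (30, 12), (32, 12), (34, 12), (36, 9), (38, 3)]
```

The brackets are all collinear against the rail. I'll move the arm clear, then measure rail travel and nut angle before/after with the top camera as an independent check.

Request:
jog_arm(claw=[-1,-1,-1,-1,-1,-1,-1,-1], xyz=[[0,0,-0.5],[0.9,-0.6,0],[0.9,-0.6,0],[0.9,-0.6,0],[0.9,-0.6,0],[0,-0.8,0],[0,-0.8,0],[0,0,0]], turn=[[0,0,0],[0,0,0],[0,0,0],[0,0,0],[0,0,0],[0,0,0],[0,0,0],[0,0,0]])

```text
clock: 97.12
tcp_pos: [0.4688, -0.0246, 0.1757]
tcp_rot: [-179.9, 0.0, -178.1]
wrist_force: [-0.1, 1.0, -0.4]
finger_gap: -0.0003
```

Run:
```python
from h import *
a=cv2.imread("pics/top0.png"); b=camera("top"); cv2.imwrite("pics/t9.png",b); print(observe()["tcp_pos"])
x,y,t=np.load("fx.npy"); c,s=np.cos(t),np.sin(t)
W=lambda X,Y,z:np.c_[x+c*X-s*Y,y+s*X+c*Y,np.full(len(X),z)]
def prof(im,Y,Xs,z):
    u=proj("top",W(Xs,np.full(len(Xs),Y),z)).astype(np.float32); return cv2.remap(im.max(2).astype(np.float32),u[:,:1],u[:,1:],cv2.INTER_CUBIC).ravel()
Xs=np.arange(.040,.095,.0005)
P0=np.mean([prof(a,Y,Xs,.027) for Y in np.arange(-.01,.21,.004)],0); P1=np.mean([prof(b,Y,Xs,.027) for Y in np.arange(-.01,.21,.004)],0)
# near and far edges of the bright rail strip
for n,P in(("start",P0),("now",P1)): d=np.diff(P); print(n,"steepest rise X",Xs[d.argmax()],"steepest fall X",Xs[d.argmin()],P[::6].round(0).tolist())
for n,im in(("start",a),("now",b)):
    r=np.linspace(.02,.047,14); sc=[]
    for ang in range(-84,96,3):
        u=proj("top",W(r*np.cos(np.radians(ang)),-.1012+r*np.sin(np.radians(ang)),.08)).astype(np.float32); q=np.stack([cv2.remap(im[:,:,k].astype(np.float32),u[:,:1],u[:,1:],cv2.INTER_LINEAR).ravel() for k in range(3)],1)
        sc.append((ang,round(float((q[:,2]-q[:,0]).mean()),0),round(float(q.max(1).mean()))))
    print(n,[v for v in sc if v[1]>13])
for n,(X,Y,w,h) in dict(wrench=(430,188,35,52),gauge=(410,165,22,32),screw=(460,212,40,62),cup=(152,242,32,30),brush=(150,175,26,62),bottle=(342,145,24,30)).items():
    D=np.abs(cv2.GaussianBlur(a[Y:Y+h,X:X+w],(3,3),0).astype(int)-cv2.GaussianBlur(b[Y:Y+h,X:X+w],(3,3),0)); print(n,(D.max(2)>60).sum(),cv2.phaseCorrelate(a[Y:Y+h,X:X+w].max(2).astype(np.float32),b[Y:Y+h,X:X+w].max(2).astype(np.float32)))
```

```text
[ 0.4688063  -0.02263557  0.17556471]
start steepest rise X 0.05900000000000002 steepest fall X 0.054500000000000014 [145.0, 145.0, 146.0, 146.0, 143.0, 120.0, 120.0, 175.0, 179.0, 177.0, 172.0, 149.0, 142.0, 140.0, 129.0, 136.0, 134.0, 131.0, 129.0]
now steepest rise X 0.044500000000000005 steepest fall X 0.06450000000000003 [177.0, 181.0, 194.0, 196.0, 190.0, 179.0, 181.0, 180.0, 169.0, 144.0, 148.0, 149.0, 149.0, 143.0, 133.0, 139.0, 137.0, 135.0, 132.0]
start [(-84, 15.0, 121), (-81, 14.0, 124)]
now [(-84, 15.0, 95), (-81, 15.0, 92), (-78, 15.0, 91), (-75, 14.0, 89)]
wrench 21 ((-0.06022089677730946, 0.07996643908515111), 0.873876800507675)
gauge 0 ((-0.01369742217073977, -0.0941396461757229), 1.0786522968361776)
screw 2 ((0.06119484163070865, -0.053734436720944245), 1.0872694797813893)
cup 0 ((0.04203415261819643, -0.0055370557657283825), 0.9839686371386052)
brush 0 ((0.53007996140391, 0.023348161374130427), 1.0091147157880995)
bottle 0 ((0.03537876000700635, -0.12859530974782096), 1.046723215116395)
```

The bystanders are unmoved. As a last test I'll push a different wing lightly, to make sure the stop is the nut's own end stop.

Request:
jog_arm(claw=[-1,-1,-1,-1,-1,-1,-1,-1,-1,-1], xyz=[[-0.82,0.16,0],[-0.82,0.16,0],[-0.82,0.16,0],[-0.82,0.16,0],[-0.82,0.16,0],[0,0,0],[0,0,0.8],[0,0,0.8],[0,0,0.8],[0,0,0.6]], turn=[[0,0,0],[0,0,0],[0,0,0],[0,0,0],[0,0,0],[0,0,0],[0,0,0],[0,0,0],[0,0,0],[0,0,0]])

```text
clock: 98.42
tcp_pos: [0.6302, 0.0175, 0.0539]
tcp_rot: [-180.0, -0.0, -177.7]
wrist_force: [0.6, -0.4, -0.2]
finger_gap: -0.0001
```

Request:
jog_arm(claw=[-1,-1,-1,-1], xyz=[[0,0,0.32],[0,0,0],[-0.095,-0.035,0],[-0.088,-0.045,0]], turn=[[0,0,0],[0,0,0],[0,0,0],[0,0,0]])

```text
clock: 98.92
tcp_pos: [0.6393, 0.0145, 0.0428]
tcp_rot: [-180.0, 0.1, -177.7]
wrist_force: [-2.9, 1.6, 0.4]
finger_gap: -0.0006
```

Request:
jog_arm(claw=[-1,-1,-1], xyz=[[-0.083,-0.055,0],[-0.078,-0.0625,0],[0,0,0]], turn=[[0,0,0],[0,0,0],[0,0,0]])

```text
clock: 99.3
tcp_pos: [0.6412, 0.0148, 0.0417]
tcp_rot: [179.8, -0.4, -177.5]
wrist_force: [-18.0, 10.7, 9.1]
finger_gap: 0.0003
```

Request:
jog_arm(claw=[-1,-1], xyz=[[-0.06,-0.06,0],[0,0,0]], turn=[[0,0,0],[0,0,0]])

```text
clock: 99.55
tcp_pos: [0.6419, 0.0149, 0.0415]
tcp_rot: [179.7, -0.6, -177.4]
wrist_force: [-24.6, 15.0, 12.5]
finger_gap: -0.0002
```

Request:
jog_arm(claw=[-1,-1,-1,-1,-1,-1], xyz=[[0.2,0.16,0],[0.05,0.05,0],[0,0,-0.6],[0,0,-0.9],[0,0,-0.9],[0,0,-0.6]], turn=[[0,0,0],[0,0,0],[0,0,0],[0,0,0],[0,0,0],[0,0,0]])

```text
clock: 100.3
tcp_pos: [0.6386, 0.0153, 0.1657]
tcp_rot: [-180.0, 0.2, -177.8]
wrist_force: [0.1, -0.3, -0.5]
finger_gap: -0.0001
```

A second wing is also rigidly blocked, at about 29 N, so the nut is against its end stop. The arm is clear, so I'm handing in.

```bash
python3 -c "
from rig import workorder,observe
o=observe(); print(o['clock'],o['tcp_pos'],o['wrist_force']); print(workorder.finish_job())"
```

```text
100.3 [0.63862033 0.01533451 0.16565621] [ 0.12590936 -0.33757648 -0.4911815 ]
the job is handed in; nothing more can be done
None
```

The job is handed in at 100 s. All three brackets are in the fixture, one to a nest, and the nut is turned clockwise to a hard stop; whether that stop is the full 2.6 rad is not certain. Two brackets lay mirrored and were turned over on the mat first, and the nut stayed loose until all three were in.

**Brackets:** the last wrist picture of the nests showed all three in line and touching the rail, with less than 0.5° of skew. There is a gap of about 1.6–2 mm to the stop bar, which is what the rail's closed position (52 mm) should leave.

**Nut:** two different wings resisted rigidly, at about 43 N and about 32 N, far more than the nut's turning torque.

**Disagreements:**
- **Nut turn:** I measured only about 135° (2.36 rad) of turn and 6.5–7.3 mm of rail travel, against 2.6 rad and about 8 mm. I took this to mean the nut did not start at exactly zero, because the rail already looked short of 60 mm at the start. I could not confirm it.
- **Fingertips:** they stood about 19 mm short of the stated TCP, so my first grasp closed on air above the bracket.
- **First stop push:** it reached about 43 N, over 40 N, but on the fingertips rather than the gripper's body.

**Other things on the bench:** bracket b2 slid close to the wrench while it was being turned over. Before-and-after top pictures show the wrench, gauge block, screwdriver, cup and bottle within about 0.1 pixel. The brush registered a 0.5 pixel (about 1.5 mm) shift, but without any visible image change. The brown brackets were not touched, but I did not measure them.

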